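Prop the chest lid open and fetch the push block

ROBOT

A 6-joint arm with a two-finger parallel gripper is mounted at the origin on the work surface. World frame = base frame: x ahead of the robot, y to its left, z up, the work surface at z = 0. Lengths are in mm, angles in rad, forces in N, time in s.
With the tool pointing down it reaches from about 350 to 775 mm from the base axis. Payload 7.3 kg.
Tool frame: the origin (TCP) lies at the very end of the fingers, on their centre line; the grasp point (between the pads) lies grip_point_offset behind it (grip_point_offset is the distance from the TCP to the grasp point, in mm); x points along the fingers, z is the direction in which the jaws open and shut, and the axes are right-handed (so a half turn about x gives the same grasp; the last joint's range is limited). The gripper opens to 92 mm and grips with 3 to 60 N. Pads are 19 mm wide; open, the fingers measure 130 mm over their backs; the gripper's body (75 mm by 190 mm) begins 47 mm behind the grasp point.
Start: joints at [1.075, 0.342, 1.524, -0, 1.275, -0.146], TCP at [179.911, 493.235, 189.241] pointing down, gripper open.
Joint ranges: [-2.53, 2.53], [-0.77, 2.02], [0.04, 2.7], [-1, 4.14], [0.28, 2.66], [-3.11, 3.11]. Speed limits (rad/s): [2.57, 2.57, 3.14, 3.14, 3.14, 3.14].

INTERFACE

Orientations are given as [roll, pitch, yaw] about the fixed x, y, z axes, in that order (R = Rz(yaw) Ry(pitch) Rx(roll)).
In Python, from plant import * gives the robot as it stands.
- The arm moves only by the tool send_rows, never from a script. Its argument "series" is text: rows parted by semicolons, each of 5 numbers parted by spaces: the gripper's target within -1 to 1 (fully open at 1, half-way at 0, shut at -1), then the shift along the tool's x, y, z in units of 30 mm (1.0 is 30 mm), then the turn about the tool's x in units of 5 degrees (1.0 is 5 degrees). A call has 1 to 8 rows; each row is the pose to reach, as a shift and turn from the pose commanded when the call began, along the tool's axes at that moment; what a row does not reach only later rows make up. A row lasts 1/8 s, in which the tool goes at most 62.5 mm and 10.7 degrees, less where a joint would pass 70% of its speed; a pose out of reach is approached as far as the arm can. A call with a gripper value outside its range is refused whole. The fingers move at their own pace and stop on an object; the grip force is fixed at half the most. Time passes only in rows, so rows that repeat a pose let the fingers close. It gives the time, the measured TCP pose, the force and the opening at its end, in the units of the state.
- get_obs(): the state, without advancing time (a new reading comes with each control period).
- capture(name): name is "scene" or "top" or "wrist"; returns a dict with "pixels" (420x560x3 uint8, red, green, blue), "mtx" (3x3 intrinsics, pixels), "k1" (the pictures are not rectified: a ray, as slopes to the right and down, at radius r is drawn at 1 + k1 r^2 times it, then the intrinsics apply), "R" (3x3) and "t" (3): a world point X has camera coordinates R X + t. Camera axes: x right, y down, z forward; pixel columns grow to the right and rows downward; lengths in mm; the calibration is good to about 2 mm. A picture is of the moment at which its call begins. There is no depth.
- close_job(): hands the job in, once; it reports no verdict.
Trained networks look in a picture, given as the dict that the camera call returned (one of the last four; its "shot" number tells which), for a name from the list of things; names that differ only in an ending like _2 or _b are one class to them, and where a whole thing is asked for, a point or a joint stands for the part that bears it (a point fixed in the world has none). Each returns a list of dicts, best first, with "score" (0 to 1); they miss things now and then, are a little off and sometimes report something else, mostly with a low value. They report only what shows in the picture. A call takes as long as a camera call.
- cut_out(picture, thing): "pixels" (420x560 bool, what is visible of it).
- place_of(picture, thing): "point" ([x, y, z] in mm, in world coordinates, good to about 4 mm: a listed point, or the origin of a listed thing).
The state is a dict: "time": time; "joint_positions": joint angles; "dq": joint speeds; "tau": joint torques, N m; "tool_pos": TCP position; "tcp_rot": TCP orientation; "contact_force": force on the tool from outside, world axes, zero at the start; "moment": the same for the moment, N m; "grip_width": finger opening in mm.
Only numpy, scipy, OpenCV 4.12 (cv2) and the standard library are available. Lean on these libraries where they do the work, as an engineer would, in place of code of your own. Each camera call takes 0.05 s, during which the arm holds its last target.

TASK

The band saw's push block is needed from the accessory chest: open the lid, swing the prop rod up and let the lid down onto it, so that the pin on the rod's end is through the slotted hole of the lid's steel tab and the rod carries the lid. Then take out the push block (the one with the tall handle) and set it, rubber sole down, wholly on the plywood sheet. Do not let the lid or the block drop, leave the sanding block in the chest, and leave the disc and the batten where they lie.

Things in the scene. Friction and masses are not known exactly. Their poses are not given: they have to be found in the camera images.
- chest: Plywood chest fixed to the table, 255 mm deep (own x), 260 wide (own y), walls 12, rim 85 high, inner floor 12 above the table; a fixed back rail covers its last 50 mm at +x up to 100 high. Origin: centre of its underside. Own -x: front (lid handle); +x: hinge side. The prop rod swings outside its -y end, at own y = -162 mm. A steel saddle holds the laid-down rod 168 mm from its pivot.
- lid (a joint): Angle of the lid (rad): 0 shut, grows as it opens, upright 1.57, stop 1.60. Plywood plate 205 mm from hinge to front edge, 260 wide, 15 thick, its top face level with the hinge line, about 0.5 kg. Stiff hinges: left alone above about 1.45 it stays where it is; below about 1.3 it sinks and falls. Resting on the seated prop rod it reads about 1.15.
- lid_hinge (a point): Middle of the lid's hinge line, which runs along the chest's y at chest x = +77.5 mm, 100 mm above the table.
- lid_handle (a point): Middle of the lid's handle: a round steel bar 10 mm thick, 130 mm long between two stems, parallel to the hinge line, 43 mm in front of the lid's front edge, 248 mm from the hinge line and 7.5 mm below the plane of the lid's top face. Fingers can pinch it from above at every lid angle; it turns in the grip.
- tab (a point): Bent steel tab, 42 x 50 x 4 mm, on the lid's end at the chest's -y side, over the rod's swing plane, 125 mm from the hinge line; moves with the lid. Origin: on its underside, where the seated rod's axis passes. Own z: along the seated rod, out of its upper face; own x: towards the hinge. The holding hole is a slot through it, 24 mm long (own x -18 to +6) and 14 wide (own y -7 to +7).
- rod (a joint): Angle of the prop rod (rad): 0 lying level in its saddle, tip towards the chest's hinge side (+x); grows as the tip swings up; stop 1.75. Stiff pivot: it stays where it is left; about 0.6 N at its tip moves it. Seated in the hole it reads 0.9 to 1.06. Left at about 0.97 (0.05 either way is fine) while the lid comes down from upright, its pin enters the slot.
- rod_pivot (a point): Pivot of the prop rod, on the rod's axis: chest x = -87.5 mm, y = -162 mm, 62 mm above the table. The rod is straight and round, 10 mm thick; grip it across its sides (along the chest's y), with 27 mm of room between it and the wall; some 120 mm from the pivot, a gripper leaning 30 degrees to the chest's front clears the rim, the upright lid and the rod's end.
- rod_shoulder (a point): End face of the rod's collar (24 mm across, 6 mm thick), 183 mm from the pivot; the tab's underside comes to rest on it.
- rod_tip (a point): Round end of the pin beyond the collar: the pin is 9 mm thick and stands 15.5 mm proud of the collar; this point is 198.8 mm from the pivot.
- push_block: Push block in the chest, left or right: wooden base 120 x 70 x 16 mm with rubber sole, upright handle 90 long (own x), 24 thick (own y), its round top 70 mm above the sole. Origin: centre of the sole; z up; own x within 0.15 rad of the chest's x. About 0.2 kg. The propped lid leans over the chest's back half: a gripper leaning some 25 degrees towards the chest's front clears it.
- sanding_block: Flat sanding block beside the push block in the chest, 110 x 42 x 24 mm, origin under its centre; it stays in the chest.
- sheet: Plywood sheet fixed on the table, 260 mm (own x) x 200 mm (own y), 9 mm thick; origin under its centre, on the table. The turned disc lies near its +x end; the rest is free.
- disc: Turned wooden disc on the sheet, 90 mm across, 18 mm high; origin under its centre; it stays where it lies.
- batten: Wooden batten on the table, 200 x 38 x 14 mm, origin under its centre; it stays where it lies.

How it is judged (in metres and radians):
On the way, in this order (a step that is already met when the one before it is completed fails the run):
1. the lid rests on the prop rod, the rod's pin through the tab's hole, and the gripper has let go of both (value of joint lid between 1.08 and 1.22 rad and z of rod_tip in the frame of tab between 0.009 and 0.022 m and x of rod_tip in the frame of tab between -0.022 and 0.01 m and contact force between the fingers and lid below 0.1 N and contact force between the fingers and rod below 0.1 N and velocity of joint lid between -0.05 and 0.05 rad/s), for 0.3 s.
2. the push block has been lifted out above the chest's rim while the lid stays propped (height (world z) of push_block above 0.09 m and value of joint lid between 1.08 and 1.22 rad and z of rod_tip in the frame of tab between 0.009 and 0.022 m and x of rod_tip in the frame of tab between -0.022 and 0.01 m), for 0.1 s.
At the end, for the whole second after the job is handed in: Lid still at 1.08 to 1.22 rad on the rod, pin end 9 mm or more through the tab's hole; push block still, level (0.1 rad), sole down on the sheet, centre 35 mm inside its edges; sanding block in the chest; disc and batten moved under 30 mm; nothing held (all of step 1 and x of push_block in the frame of sheet between -0.095 and 0.095 m and y of push_block in the frame of sheet between -0.065 and 0.065 m and height (world z) of push_block between 0.006 and 0.013 m and not (angle between push_block's own z axis and vertical above 0.1 rad) and linear speed of push_block below 0.02 m/s and x of sanding_block in the frame of chest between -0.116 and 0.116 m and y of sanding_block in the frame of chest between -0.118 and 0.118 m and height (world z) of sanding_block below 0.06 m); the robot touches nothing.
It fails at once if the lid drops (falls shut at more than 2 rad/s) (velocity of joint lid below -2 rad/s).
It fails at once if the push block is dropped or thrown (faster than 0.9 m/s) (linear speed of push_block above 0.9 m/s).
It fails at once if the push block is lifted while the lid is not up on its prop (height (world z) of push_block above 0.03 m and x of push_block in the frame of chest between -0.116 and 0.116 m and y of push_block in the frame of chest between -0.118 and 0.118 m and (z of rod_tip in the frame of tab below 0.004 m or value of joint lid above 1.28 rad or value of joint lid below 1.02 rad)).
It fails at once if the disc on the sheet is pushed away (distance of disc from where it was at the start of the episode above 0.03 m).
It fails at once if the batten is pushed away (distance of batten from where it was at the start of the episode above 0.03 m).
It also fails if it takes over 72 s, if anything falls off the work surface, if the arm or the gripper's body presses on something with over 40 N, if the wrist force passes 120 N, or if a joint passes its speed limit or range.

## Working session

There is one attempt and no reset: what is moved stays moved. The work goes in short steps, Python scripts to look and compute and a tool call to move; the robot and the scene stay as the last step left them, time stands still between calls to the robot, and variables do not carry over. Pictures are saved under pics/ and viewed, and the job is handed in when it is done.

Besides the shell and the picture viewer there is one more tool, called after "Emit:" as a command line: name --argument value ..., lists and objects as JSON in quotes. send_rows: Moves the arm, as the interface text tells. Its arguments: {"type":"object","properties":{"series":{"type":"string"}},"required":["series"]}

```bash
ls; mkdir -p pics; python3 - <<'E'
from plant import *
import cv2
o=get_obs();print(o)
for n in ["scene","top","wrist"]:
    c=capture(n); cv2.imwrite(f"pics/a_{n}.png",c["pixels"][:,:,::-1]); print(n,c["R"],c["t"],c["mtx"],c["k1"])
    for th in ["chest","lid_hinge","lid_handle","tab","rod_pivot","rod_shoulder","rod_tip","push_block","sanding_block","sheet","disc","batten"]:
        r=place_of(c,th)
        print(th,[(x["point"],round(x["score"],2)) for x in r[:2]])
E
```

```text
pics
{'time': 0.0, 'joint_positions': array([ 1.07498037e+00,  3.42722612e-01,  1.52501876e+00, -1.91574568e-05,
        1.27539449e+00, -1.46049874e-01]), 'dq': array([ 8.97381683e-04, -9.12673709e-04,  6.96994498e-05,  1.93569030e-03,
        9.49606397e-04,  1.42849467e-04]), 'tau': array([-1.30177123e-03, -4.31227720e+01, -2.44212806e+01,  7.16271345e-02,
        5.60293312e-02, -1.40899874e-04]), 'tool_pos': array([179.69212367, 492.79551936, 188.54445743]), 'tcp_rot': array([ 3.00741299,  1.56925301, -2.05473648]), 'contact_force': array([ 0.04360433, -0.25454443, -0.03133328]), 'moment': array([-0.01035269, -0.03678712, -0.0279062 ]), 'grip_width': 91.96944512556401}
scene [[ 0.27544113  0.96131639  0.00172638]
 [ 0.57618032 -0.16365198 -0.80077105]
 [-0.76951181  0.22155999 -0.59896807]] [ -85.94182493 -264.37902764 1460.70355271] [[505.11567504   0.         286.48577845]
 [  0.         505.11567504 205.80883477]
 [  0.           0.           1.        ]] -0.14276472122134268
chest [([454.2, 55.5, 1.0], 0.58)]
lid_hinge [([461.5, 126.9, 99.9], 0.74), ([609.9, -16.6, 91.8], 0.
[... 932 characters left out ...]
 0.62), ([461.4, 137.0, 100.1], 0.41)]
push_block []
sanding_block [([460.7, 133.9, 99.2], 0.35)]
sheet [([429.3, -289.2, 5.2], 0.59)]
disc [([505.0, -285.9, 7.5], 0.61)]
batten [([724.8, -240.4, 0.0], 0.62)]
wrist [[ 3.43283848e-01  9.39231703e-01 -8.96713244e-05]
 [ 8.99248042e-01 -3.28642484e-01  2.88698938e-01]
 [ 2.71125725e-01 -9.91863191e-02 -9.57419926e-01]] [-525.48890306  -36.52602766  390.9326512 ] [[328.92119372   0.         280.30594741]
 [  0.         328.92119372 206.9484204 ]
 [  0.           0.           1.        ]] -0.0636791706878059
chest []
lid_hinge []
lid_handle []
tab []
rod_pivot []
rod_shoulder []
rod_tip []
push_block []
sanding_block []
sheet []
disc []
batten []
```

View pics/a_scene.png

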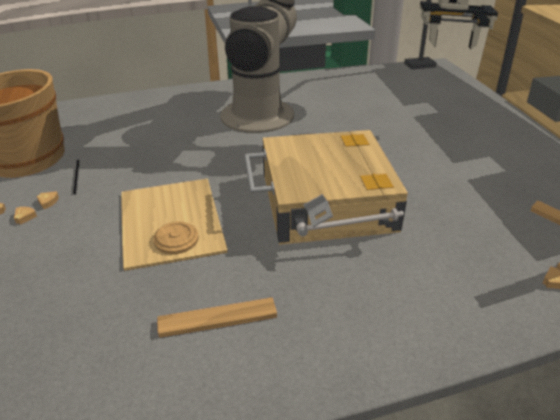

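View pics/a_top.png

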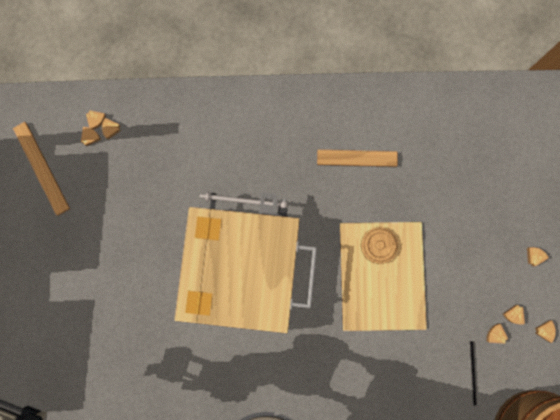

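The lid is shut with its handle towards world -y (top view around col 308, row 275). The rod lies on the chest's world +x side. The sheet is to the right, with the disc at (379,245). Next I fit the chest and sheet poses.

```bash
cat > h.py <<'E'
from plant import *
import numpy as np, cv2, sys
from scipy.spatial.transform import Rotation as Ro
from scipy.optimize import least_squares
def proj(c,X):
    X=np.atleast_2d(X); p=X@np.array(c["R"]).T+np.array(c["t"]); s=p[:,:2]/p[:,2:]
    r2=(s**2).sum(1,keepdims=True); s=s*(1+c["k1"]*r2)
    K=np.array(c["mtx"]); return s@K[:2,:2].T+K[:2,2]
def ray(c,uv):
    K=np.array(c["mtx"]); d=(np.array(uv,float)-K[:2,2])/K[0,0]; s=d.copy()
    for _ in range(20): s=d/(1+c["k1"]*(s@s))
    R=np.array(c["R"]); o=-R.T@np.array(c["t"]); v=R.T@np.array([s[0],s[1],1]); return o,v
def onz(c,uv,z):
    o,v=ray(c,uv); return o+v*(z-o[2])/v[2]
def save(c,n,crop=None,k=1):
    im=c["pixels"][:,:,::-1].copy()
    if crop: im=im[crop[1]:crop[3],crop[0]:crop[2]]
    if k!=1: im=cv2.resize(im,None,fx=k,fy=k,interpolation=cv2.INTER_CUBIC)
    cv2.imwrite(f"pics/{n}.png",im)
CH=None
def chest(): return np.load("chest.npy")  # x,y,yaw
def c2w(p):
    x,y,a=chest(); p=np.array(p,float); return np.array([x+np.cos(a)*p[0]-np.sin(a)*p[1],y+np.sin(a)*p[0]+np.cos(a)*p[1],p[2]])
def w2c(p):
    x,y,a=chest(); d=np.array(p,float)-[x,y,0]; return np.array([np.cos(a)*d[0]+np.sin(a)*d[1],-np.sin(a)*d[0]+np.cos(a)*d[1],d[2]])
def go(target,jaw=None):
    """shift/turn for a world TCP target, jaw=world yaw of jaw axis"""
    o=get_obs(); R=Ro.from_euler('xyz',o["tcp_rot"]).as_matrix()
    d=R.T@(np.array(target)-o["tool_pos"])/30
    t=0
    if jaw is not None:
        z=R[:,2]; y=R[:,1]; j=np.array([np.cos(jaw),np.sin(jaw),0])
        t=np.degrees(np.arctan2(-j@y,j@z)); t=(t+90)%180-90
    print("shift",d.round(2),"turn(5deg)",round(t/5,2),"or",round((t-180*np.sign(t))/5,2),"j6",o["joint_positions"][5].round(2))
E
python3 - <<'E'
from h import *
obs=[]
T={"chest":(0,0,0),"lid_hinge":(77.5,0,100),"lid_handle":(-170.5,0,92.5),"rod_pivot":(-87.5,-162,62),"rod_shoulder":(95.5,-162,62),"rod_tip":(111.3,-162,62)}
c1=capture("scene");c2=capture("top")
for c in (c1,c2):
  for n in T:
    r=place_of(c,n)
    if r and r[0]["score"]>.5: obs.append((n,np.array(r[0]["point"]))); 
def f(p):
    a=p[2];o=[]
    for n,q in obs:
        t=T[n]; o+= [(p[0]+np.cos(a)*t[0]-np.sin(a)*t[1]-q[0]),(p[1]+np.sin(a)*t[0]+np.cos(a)*t[1]-q[1])]
    return o
s=least_squares(f,[453,52,1.45],loss="soft_l1",f_scale=4); print(s.x); print([(n,np.round(s.fun[2*i:2*i+2],1)) for i,(n,q) in enumerate(obs)])
np.save("chest.npy",s.x)
# overlay
E1=[[( -127.5,-130,85),(-127.5,130,85)]]
for nm,c in (("scene",c1),("top",c2)):
    im=c["pixels"][:,:,::-1].copy(); im=cv2.resize(im,None,fx=1.4,fy=1.4)
    def L(a,b,col):
        a,b=[tuple(np.round(1.4*proj(c,c2w(q))[0]).astype(int)) for q in (a,b)]; cv2.line(im,a,b,col,1)
    P=[(-127.5,-130,100),(-127.5,130,100),(127.5,130,100),(127.5,-130,100)]
    for i in range(4): L(P[i],P[(i+1)%4],(0,0,255)); L((*P[i][:2],0),(*P[(i+1)%4][:2],0),(255,0,0))
    L((-87.5,-162,62),(111,-162,62),(0,255,0)); L((-170,-65,92.5),(-170,65,92.5),(0,255,0))
    cv2.imwrite(f"pics/b_{nm}.png",im)
    m=cut_out(c,"sheet")[0]["pixels"].astype(np.uint8)
    ct=max(cv2.findContours(m,cv2.RETR_EXTERNAL,cv2.CHAIN_APPROX_NONE)[0],key=cv2.contourArea)
    bx=[onz(c,p[0],9)[:2] for p in ct]; rr=cv2.minAreaRect(np.array(bx,np.float32)); print(nm,"sheet",rr)
    md=cut_out(c,"disc")
    if md:
        ys,xs=np.nonzero(md[0]["pixels"]); print("disc",onz(c,(xs.mean(),ys.mean()),24))
E
```

```text
[453.41747953  53.63301209   1.44453258]
[('chest', array([0.5, 0. ])), ('lid_hinge', array([2.6, 3.3])), ('lid_handle', array([ 1.5, -1.3])), ('rod_pivot', array([1.3, 4.6])), ('rod_shoulder', array([-2.9, -0.6])), ('rod_tip', array([-0.9, -3.8])), ('chest', array([-3.2,  2.2])), ('lid_hinge', array([ 2.1, -3.4])), ('lid_handle', array([-0.6, -0.8])), ('rod_pivot', array([-1.8, -1.3])), ('rod_shoulder', array([-0.2,  1.5])), ('rod_tip', array([0.9, 0.2]))]
scene sheet ((437.09515380859375, -291.8740234375), (202.69346618652344, 275.62249755859375), 89.97880554199219)
disc [ 519.47364532 -286.1683721    24.        ]
top sheet ((431.16229248046875, -291.69049072265625), (262.63916015625, 203.41970825195312), 0.13176430761814117)
disc [ 504.39593629 -284.06853422   24.        ]
```

```bash
python3 - <<'E'
import cv2,numpy as np
a=cv2.imread("pics/b_scene.png");b=cv2.imread("pics/b_top.png")
a=cv2.resize(a[150:350,300:600],None,fx=1.3,fy=1.3);b=cv2.resize(b[240:480,220:620],None,fx=1.0,fy=1.0)
w=max(a.shape[1],b.shape[1]);z=np.zeros((a.shape[0]+b.shape[0],w,3),np.uint8);z[:a.shape[0],:a.shape[1]]=a;z[a.shape[0]:,:b.shape[1]]=b
cv2.imwrite("pics/c.png",z)
E
```

```text
(no output)
```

View pics/c.png

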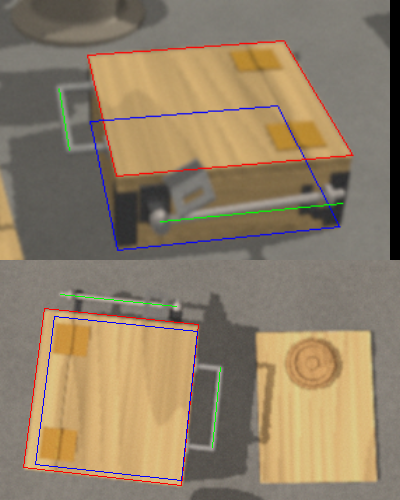

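```bash
python3 - <<'E'
from h import *
print(grip_point_offset)
a=chest()[2]; o=get_obs(); print(Ro.from_euler('xyz',o["tcp_rot"]).as_matrix().round(3), o["time"])
h=c2w((-170.5,0,92.5)); print(h)
go(h+[0,0,100-grip_point_offset],a); go(h+[0,0,-grip_point_offset],a)
E
```

```text
18.8
[[ 0.    -0.939  0.343]
 [ 0.     0.343  0.939]
 [-1.    -0.     0.   ]] 2.85
[ 431.94666636 -115.50969152   92.5       ]
shift [  0.52 -14.85 -16.18] turn(5deg) -2.56 or 33.44 j6 -0.15
shift [  3.85 -14.85 -16.18] turn(5deg) -2.56 or 33.44 j6 -0.15
```

Emit:
send_rows --series "1 0 -3 -2.3 0; 1 0 -6 -4.6 0; 1 0 -9 -7 0; 1 0 -10 -8.5 0; 1 0 -12 -11 -1; 1 0 -13.4 -13 -1.8; 1 0.2 -14.85 -16.18 -2.56; 1 0.3 -14.85 -16.18 -2.56"

```text
time: 3.85
tool_pos: [389.6, 41.0, 186.1]
tcp_rot: [-1.387, 1.569, 0.058]
contact_force: [0.9, -0.2, 0.7]
grip_width: 91.8
```

```bash
python3 - <<'E'
from h import *
a=chest()[2]
o=get_obs(); print(o["tool_pos"],o["joint_positions"],o["time"])
h=c2w((-170.5,0,92.5))
go(h+[0,0,-grip_point_offset],a)
E
```

```text
[389.55802189  41.01314214 186.13606697] [-9.16089307e-02  9.68468277e-02  1.85701512e+00  2.37448287e-04
  1.18627488e+00 -1.53682437e+00] 3.85
shift [ 3.75 -2.05 -5.  ] turn(5deg) 0.01 or -35.99 j6 -1.54
```

Emit:
send_rows --series "1 0 -1 -2.5 0; 1 0 -2 -5 0; 1 0 -2 -5 0; 1 0 -2 -5 0"

```text
time: 4.35
tool_pos: [430.0, -115.6, 185.6]
tcp_rot: [-2.794, 1.571, -1.354]
contact_force: [0.4, 0.9, 0.8]
grip_width: 91.8
```

```bash
python3 - <<'E'
from h import *
a=chest()[2]
o=get_obs(); print(o["tool_pos"],o["time"])
h=c2w((-170.5,0,92.5))
go(h+[0,0,-grip_point_offset],a)
E
```

```text
[ 430.01924239 -115.57227574  185.56939867] 4.35
shift [ 3.73 -0.06  0.01] turn(5deg) -0.04 or 35.96 j6 -1.88
```

Now straight down onto the handle, then close.

Emit:
send_rows --series "1 1.5 0 0 0; 1 3 0 0 0; 1 3.7 0 0 0; 1 3.7 0 0 0; -1 3.7 0 0 0; -1 3.7 0 0 0; -1 3.7 0 0 0; -1 3.7 0 0 0"

```text
time: 5.35
tool_pos: [429.8, -113.4, 75.2]
tcp_rot: [-1.748, 1.57, -0.304]
contact_force: [-0.4, -0.7, -0.4]
grip_width: 56.6
```

```bash
python3 - <<'E'
from h import *
a=chest()[2]
o=get_obs(); print(o["tool_pos"],o["time"],o["grip_width"])
R=Ro.from_euler('xyz',o["tcp_rot"]).as_matrix();print(R.round(3))
g=w2c(o["tool_pos"]+[0,0,18.8]); print(g)
hx,hz=77.5,100; 
r=np.hypot(248,7.5)
for lid in np.arange(0,1.61,.1):
    # handle: hinge + 248*(-cos,sin) + 7.5*(-sin,-cos)
    x=hx-248*np.cos(lid)-7.5*np.sin(lid); z=hz+248*np.sin(lid)-7.5*np.cos(lid)
    d=c2w((x,0,z))-c2w((-170.5,0,92.5)); print(lid.round(2),(R.T@d/30).round(2))
E
```

```text
[ 429.84265689 -113.40304021   75.17710876] 5.35 56.555516593775366
[[ 0.001 -0.992  0.126]
 [-0.     0.126  0.992]
 [-1.    -0.001 -0.   ]]
[-168.67507388    2.35254761   93.97710876]
0.0 [0. 0. 0.]
0.1 [-0.83 -0.    0.02]
0.2 [-1.65 -0.    0.11]
0.3 [-2.45 -0.    0.3 ]
0.4 [-3.24 -0.    0.55]
0.5 [-3.99 -0.    0.89]
0.6 [-4.71 -0.    1.3 ]
0.7 [-5.38 -0.    1.78]
0.8 [-6.01 -0.    2.33]
0.9 [-6.57 -0.    2.93]
1.0 [-7.07 -0.    3.59]
1.1 [-7.5  -0.    4.29]
1.2 [-7.86 -0.01  5.04]
1.3 [-8.15 -0.01  5.81]
1.4 [-8.35 -0.01  6.61]
1.5 [-8.48 -0.01  7.43]
1.6 [-8.52 -0.01  8.26]
```

Emit:
send_rows --series "-1 0 0 0 0; -1 0 0 0 0; -1 0 0 0 0; -1 0 0 0 0; -1 0 0 0 0; -1 0 0 0 0; -1 0 0 0 0"

```text
time: 6.22
tool_pos: [429.7, -113.3, 74.8]
tcp_rot: [-0.107, 1.571, 1.338]
contact_force: [0.5, 0.2, -0.2]
grip_width: 0.6
```

```bash
python3 - <<'E'
from h import *
c=capture("scene"); save(c,"d1",(180,60,460,270),2.5)
c=capture("wrist"); save(c,"d2")
c=capture("top"); save(c,"d3",(160,180,440,390),2.5)
E
```

```text
(no output)
```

View pics/d1.png

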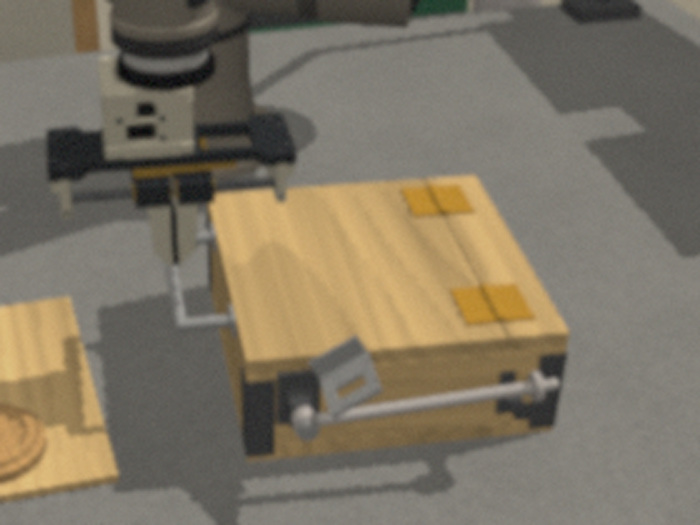

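View pics/d2.png

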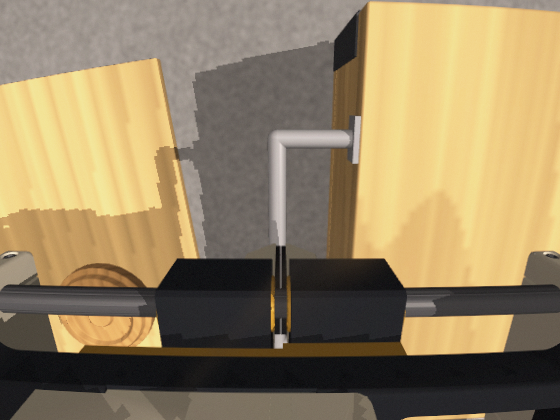

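View pics/d3.png

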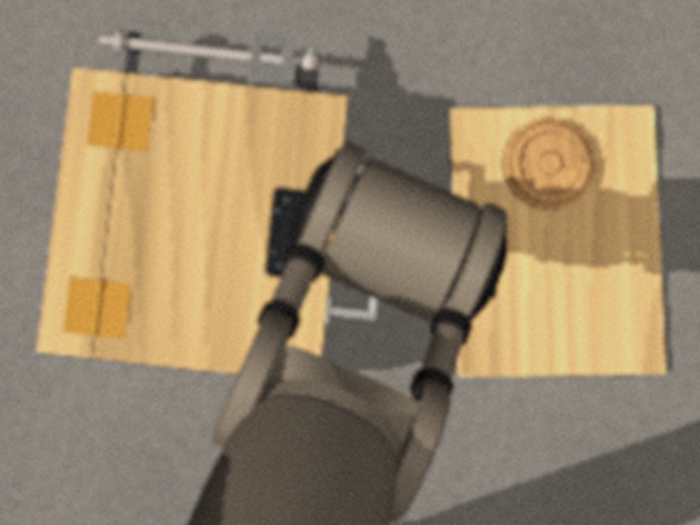

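Emit:
send_rows --series "-1 -0.4 0 0 0; -1 -0.8 0 0 0; -1 -0.8 0 0 0"

```text
time: 6.75
tool_pos: [430.6, -113.7, 100.2]
tcp_rot: [-1.839, 1.568, -0.395]
contact_force: [0.9, -0.1, 0.7]
grip_width: 0.3
```

```bash
python3 - <<'E'
from h import *
print(get_obs()["contact_force"],get_obs()["grip_width"])
c=capture("scene"); save(c,"e1",(180,60,460,270),2.5)
c=capture("wrist"); save(c,"e2")
E
```

```text
[ 0.87170181 -0.09909176  0.74544177] 0.2770645492868942
```

View pics/e1.png

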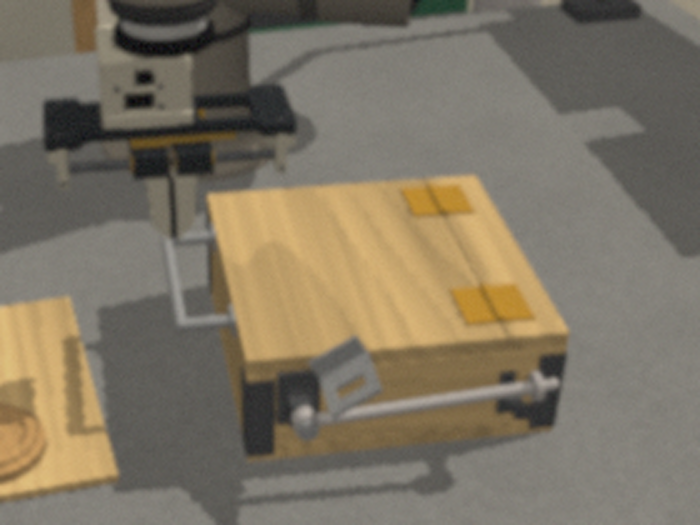

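View pics/e2.png

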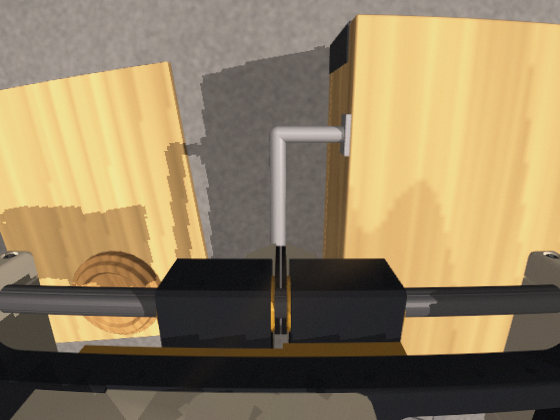

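```bash
python3 - <<'E'
from h import *
c=capture("scene"); o=get_obs(); print(o["tool_pos"],proj(c,o["tool_pos"]), proj(c,o["tool_pos"]+[0,0,20]))
h=c2w((-170.5,0,92.5)); print(proj(c,h),proj(c,c2w((-170.5,-65,92.5))),proj(c,c2w((-170.5,65,92.5))))
w=capture("wrist"); print(proj(w,o["tool_pos"]),proj(w,h),proj(w,c2w((-170.5,-65,92.5))))
print(place_of(c,"lid_handle"),place_of(w,"lid_handle"))
t=capture("top");m=cut_out(t,"lid_handle");print(len(m))
E
```

```text
[ 429.52963361 -113.28477995   98.76877263] [[249.66357785 168.46552382]] [[249.26873781 160.23912638]]
[[248.99434607 171.77520618]] [[252.04676621 189.50303356]] [[246.24369915 155.74204557]]
[[279.78035046 234.65724329]] [[276.9088134  234.93700506]] [[277.26919117 318.92587047]]
[{'point': [432.4, -115.8, 92.4], 'score': 0.69}, {'point': [610.2, -16.7, 91.1], 'score': 0.65}] [{'point': [431.6, -116.1, 91.2], 'score': 0.84}]
1
```

```bash
python3 - <<'E'
from h import *
w=capture("wrist"); o=get_obs()
print(-np.array(w["R"]).T@np.array(w["t"])-o["tool_pos"])
for q in [(-170.5,-65,92.5),(-170.5,65,92.5),(-127.5,-65,92.5),(-127.5,65,92.5),(-127.5,-130,100),(-127.5,130,100)]: print(q,proj(w,c2w(q)))
print(proj(w,[431+130,-291.7+100,9]),proj(w,[431-130,-291.7+100,9]))
c=capture("scene"); save(c,"f1",(190,80,320,200),6)
E
```

```text
[-76.69767127  10.1120372  195.55209899]
(-170.5, -65, 92.5) [[277.24806362 319.24888922]]
(-170.5, 65, 92.5) [[276.48815405 134.38094321]]
(-127.5, -65, 92.5) [[336.90564949 318.98862756]]
(-127.5, 65, 92.5) [[347.72927575 134.52186932]]
(-127.5, -130, 100) [[333.53442571 396.10511459]]
(-127.5, 130, 100) [[356.18134294  13.20941639]]
[[220.73945312 329.32035692]] [[164.10229492  58.48211524]]
```

View pics/f1.png

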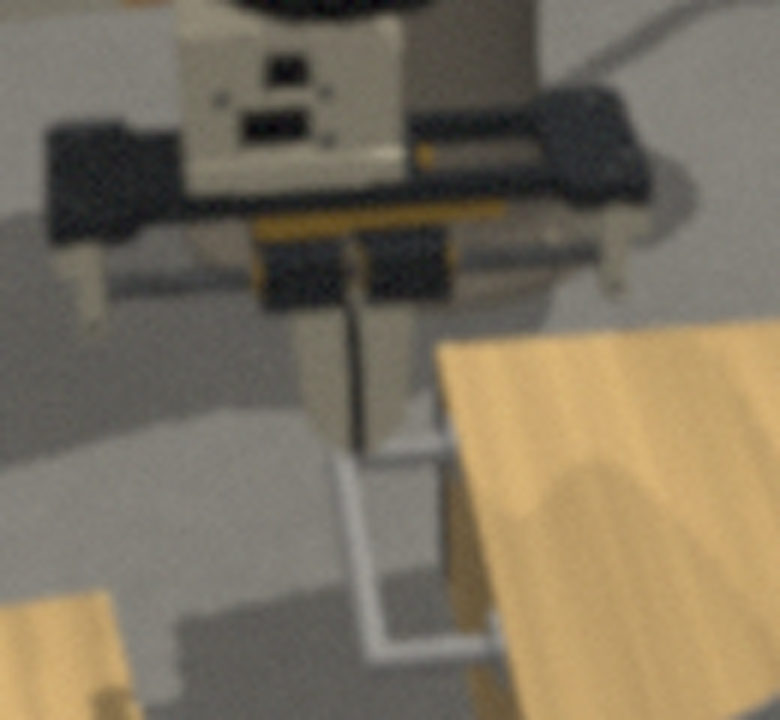

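```bash
python3 - <<'E'
from h import *
w=capture("wrist"); c=capture("scene");o=get_obs()
for dz in (0,10,20,25,30,35,40): p=o["tool_pos"]+[0,0,dz]; print(dz,proj(c,p).round(1),proj(w,p).round(1))
save(w,"f2",(230,200,330,360),5)
E
```

```text
0 [[249.7 168.5]] [[279.8 234.8]]
10 [[249.5 164.4]] [[279.7 240.9]]
20 [[249.3 160.3]] [[279.7 247.6]]
25 [[249.2 158.2]] [[279.7 251.2]]
30 [[249.1 156.1]] [[279.7 255. ]]
35 [[249. 154.]] [[279.7 258.9]]
40 [[248.9 151.9]] [[279.6 263.1]]
```

View pics/f2.png

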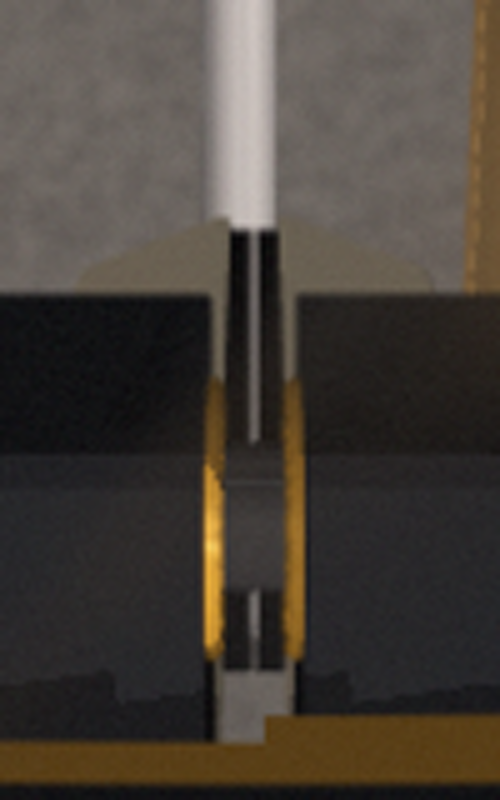

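Both views agree that the visible fingertips sit about 32 mm behind the reported TCP. The scene view puts the tip at row 156 against a predicted 168.5. The wrist view gives about +33 mm, and the fingers closed above the bar. I'll use 32 mm as the correction, then retry lower.

Emit:
send_rows --series "0.3 0 0 0 0; 0.3 0 0 0 0; 0.3 0 0 0 0; 0.3 0 0 0 0; 0.3 0 0 0 0; 0.3 0 0 0 0; 0.3 0 0 0 0"

```text
time: 8.22
tool_pos: [429.7, -113.3, 98.8]
tcp_rot: [-0.287, 1.571, 1.157]
contact_force: [-0.7, -0.7, -0.8]
grip_width: 59.1
```

Emit:
send_rows --series "0.3 0.6 0 0 0; 0.3 1.2 0 -0.05 0; 0.3 1.9 0 -0.05 0; -1 1.9 0 -0.05 0; -1 1.9 0 -0.05 0; -1 1.9 0 -0.05 0; -1 1.9 0 -0.05 0; -1 1.9 0 -0.05 0"

```text
time: 9.22
tool_pos: [429.4, -114.6, 41.7]
tcp_rot: [0.875, 1.57, 2.32]
contact_force: [-0.6, 0.2, -0.3]
grip_width: 14.0
```

Emit:
send_rows --series "-1 0 0 0 0; -1 0 0 0 0; -1 0 0 0 0"

```text
time: 9.6
tool_pos: [429.4, -115.3, 41.7]
tcp_rot: [2.945, 1.57, -1.894]
contact_force: [-1.1, -4.5, -2.5]
grip_width: 9.0
```

Emit:
send_rows --series "-1 -0.83 0 0.02 0; -1 -1.65 0 0.11 0; -1 -2.45 0 0.3 0; -1 -3.24 0 0.55 0; -1 -3.99 0 0.89 0; -1 -4.71 0 1.3 0; -1 -5.38 0 1.78 0; -1 -6.01 0 2.33 0"

```text
time: 10.6
tool_pos: [438.0, -47.7, 223.7]
tcp_rot: [-2.952, 1.565, -1.508]
contact_force: [-2.1, -8.8, 4.9]
grip_width: 9.1
```

Emit:
send_rows --series "-1 -0.56 0 0.6 0; -1 -1.06 0 1.26 0; -1 -1.49 0 1.96 0; -1 -1.85 0 2.71 0; -1 -2.14 0 3.48 0; -1 -2.34 0 4.28 0; -1 -2.47 0 5.1 0; -1 -2.51 0 5.7 0"

```text
time: 11.6
tool_pos: [460.2, 125.0, 298.4]
tcp_rot: [-1.436, 1.569, 0.009]
contact_force: [2.8, -2.2, 1.0]
grip_width: 9.1
```

```bash
python3 - <<'E'
from h import *
o=get_obs(); print(o["contact_force"],o["grip_width"])
g=w2c(o["tool_pos"]+[0,0,50.8]); print(g, "lid est",np.arctan2(g[2]-100,77.5-g[0])+np.arctan2(7.5,248))
c=capture("scene"); save(c,"g1",(150,0,500,262),2)
t=capture("top"); save(t,"g2",(120,150,480,420),2)
E
```

```text
[ 2.78899412 -2.22508951  0.97303096] 9.082559684084234
[ 71.66330495   2.23712265 349.17182763] lid est 1.5776089528434527
```

View pics/g1.png

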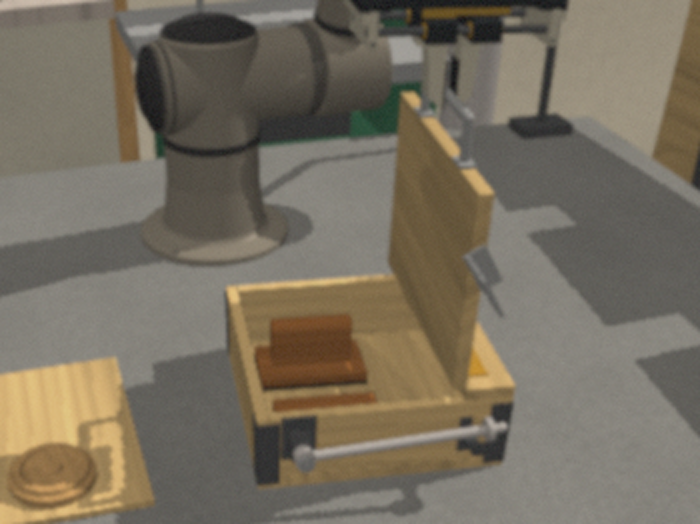

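The lid is upright at about 1.58 rad. The push block lies near the front, on the robot side. I'll release and rise.

Emit:
send_rows --series "0 0 0 0 0; 0 0 0 0 0; 0 0 0 0 0; 0 0 0 0 0; 0.2 -1 0 0 0; 0.2 -2 0 0 0; 0.2 -3 0 0 0; 0.2 -3 0 0 0"

```text
time: 12.7
tool_pos: [460.6, 124.2, 389.4]
tcp_rot: [-1.3, 1.566, 0.144]
contact_force: [0.6, 0.1, -0.4]
grip_width: 55.1
```

```bash
python3 - <<'E'
from h import *
o=get_obs(); print(o["tool_pos"],o["grip_width"],o["time"])
c=capture("scene"); t=capture("top")
for n in ("rod_pivot","rod_shoulder","rod_tip","push_block","sanding_block","tab","lid_handle"):
    for k in (c,t):
        r=place_of(k,n)
        print(n,[(w2c(x["point"]).round(1),round(x["score"],2)) for x in r[:2]])
save(c,"i1",(260,80,420,200),5); save(t,"i2",(150,180,330,315),4.4)
E
```

```text
[460.60488478 124.160226   389.35609391] 55.065443947328326 12.7
rod_pivot [(array([ -91.6, -161.7,   59.1]), 0.86)]
rod_pivot [(array([ -87.9, -162.2,   60.1]), 0.7)]
rod_shoulder [(array([  96.3, -165.3,   74.1]), 0.77)]
rod_shoulder [(array([  94.3, -159. ,   74.2]), 0.53)]
rod_tip [(array([ 112. , -163.5,   75.3]), 0.58)]
rod_tip []
push_block [(array([-42.2,  51.9,  11.4]), 0.91), (array([-1.2,  1.6,  3.2]), 0.45)]
push_block [(array([-42.7,  54.8,  12.8]), 0.75)]
sanding_block [(array([-39.5, -48.9,  14.2]), 0.82)]
sanding_block [(array([-41.4, -48.7,  10. ]), 0.67)]
tab [(array([  65.4, -162. ,  224.7]), 0.64), (array([ -93.1, -164. ,   59.4]), 0.46)]
tab [(array([  66. , -163.4,  226. ]), 0.76)]
lid_handle [(array([ 71.6,  -1.6, 347.3]), 0.89)]
lid_handle []
```

View pics/i2.png

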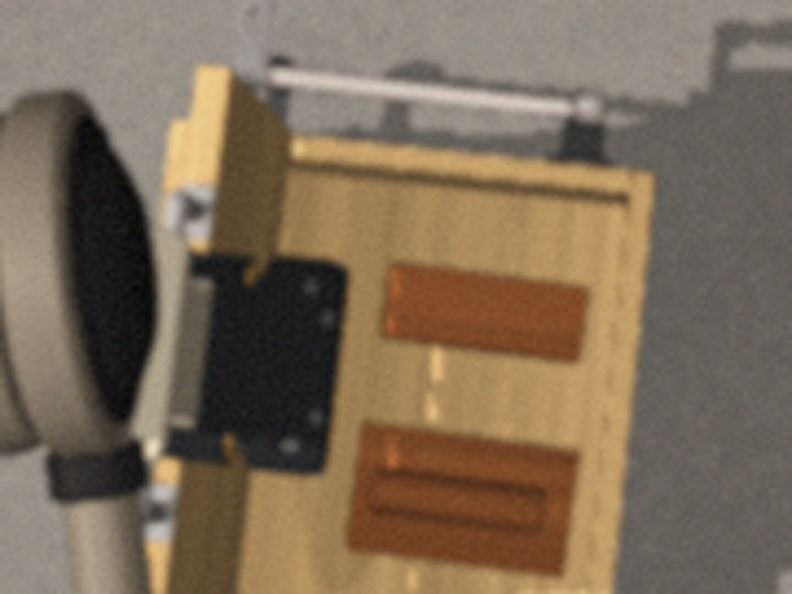

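View pics/i1.png

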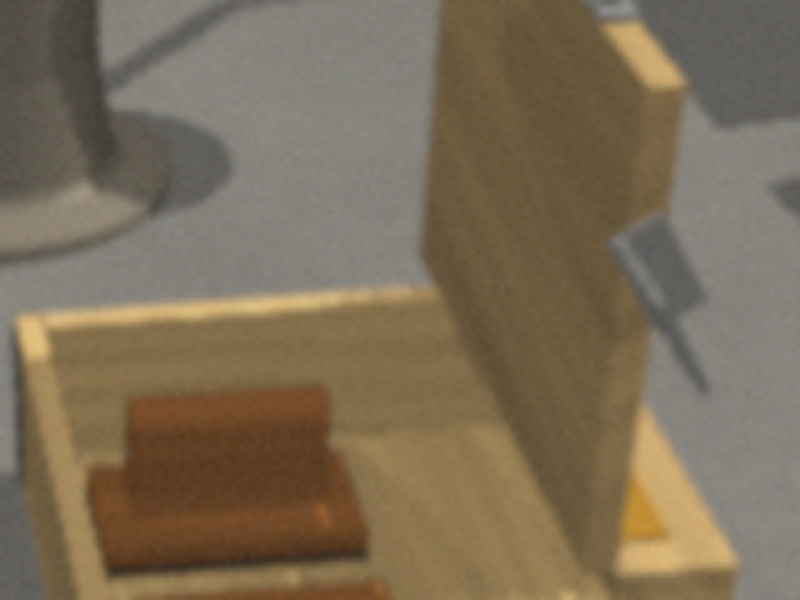

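```bash
cat >> h.py <<'E'
OFF=32.0
def rodp(r,th): return c2w((-87.5+r*np.cos(th),-162,62+r*np.sin(th)))
def tip_at(p,below): # tool_pos so that the real tip is 'below' mm under p
    return np.array(p)-[0,0,below+OFF]
E
python3 - <<'E'
from h import *
o=get_obs();R=Ro.from_euler('xyz',o["tcp_rot"]).as_matrix();print(R.round(2)); print(o["joint_positions"].round(2))
a=chest()[2]
p=tip_at(rodp(60,.066),8); print(p)
go([p[0],p[1],389],a+np.pi/2); go(p)
# wrist geometry from scene d1 pose
c=capture("scene")
for z in (107,200,250,300,320,340): print(z,proj(c,[429.6,-113.4,z]).round(0))
E
```

```text
[[ 0.   -0.99  0.13]
 [ 0.    0.13  0.99]
 [-1.   -0.    0.  ]]
[ 0.1   0.18  1.22  0.    1.75 -1.34]
[610.64836418   5.8219175   25.95712567]
shift [-0.05 -5.48 -3.28] turn(5deg) 18.0 or -18.0 j6 -1.34
shift [12.05 -5.48 -3.28] turn(5deg) 0.0 or 0.0 j6 -1.34
107 [[249. 165.]]
200 [[248. 125.]]
250 [[246. 102.]]
300 [[245.  77.]]
320 [[245.  67.]]
340 [[244.  56.]]
```

Emit:
send_rows --series "-0.55 0 -0.7 -0.4 2.1; -0.55 0 -1.5 -0.9 4.2; -0.55 0 -2.3 -1.4 6.3; -0.55 0 -3.1 -1.9 8.4; -0.55 0 -3.9 -2.4 10.5; -0.55 0 -4.6 -2.8 12.6; -0.55 0 -5.1 -3.1 14.7; -0.55 0 -5.48 -3.28 16.8"

```text
time: 14.55
tool_pos: [611.1, 5.1, 386.9]
tcp_rot: [2.992, 1.57, 2.964]
contact_force: [-0.2, 0.2, 0.4]
grip_width: 20.4
```

Emit:
send_rows --series "-0.55 0 0 0 1.2; -0.55 0 0 0 1.2"

```text
time: 14.8
tool_pos: [610.6, 5.7, 387.1]
tcp_rot: [2.905, 1.57, 2.78]
contact_force: [-0.5, 0.0, -0.3]
grip_width: 20.4
```

```bash
python3 - <<'E'
from h import *
o=get_obs();R=Ro.from_euler('xyz',o["tcp_rot"]).as_matrix();print(R.round(3)); print(o["joint_positions"].round(2),o["tool_pos"],o["grip_width"])
a=chest()[2]
go(tip_at(rodp(60,.066),8),a+np.pi/2)
E
```

```text
[[-0.     0.125  0.992]
 [ 0.     0.992 -0.125]
 [-1.     0.    -0.   ]]
[-0.12  0.47  0.8   0.    1.87  0.01] [610.6394929    5.685227   387.10747737] 20.412293302832385
shift [12.04  0.    0.  ] turn(5deg) 0.01 or -35.99 j6 0.01
```

```bash
python3 - <<'E'
from h import *
t=capture("top");c=capture("scene")
for z in (107,300,350): print(z,proj(t,[429.6,-113.4,z]).round(0))
o=get_obs();
for z in (419,600,650): print(z,proj(t,[*o["tool_pos"][:2],z]).round(0))
save(t,"j2"); save(c,"j1")
E
```

```text
107 [[311. 277.]]
300 [[315. 276.]]
350 [[317. 275.]]
419 [[247. 171.]]
600 [[237. 144.]]
650 [[234. 134.]]
```

View pics/j2.png

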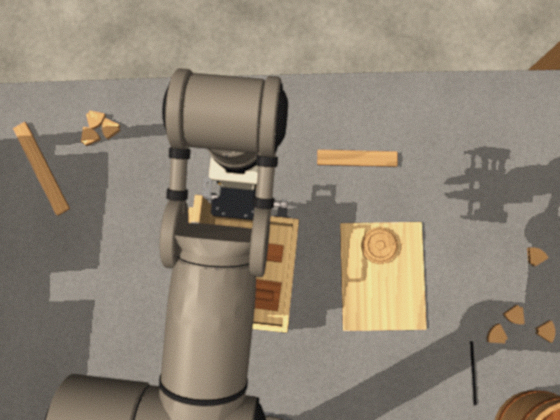

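View pics/j1.png

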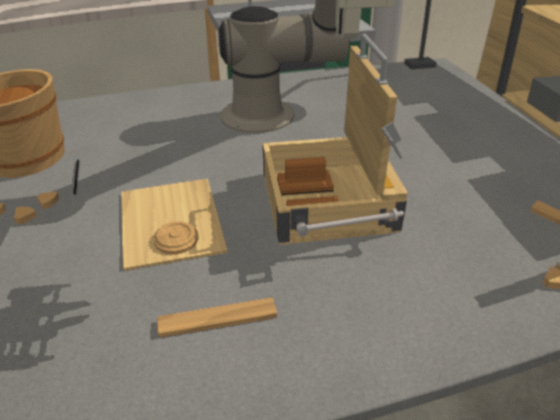

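Emit:
send_rows --series "-0.55 1.5 0 0 0; -0.55 3.2 0 0 0; -0.55 5 0 0 0; -0.55 6.7 0 0 0; -0.55 8.4 0 0 0; -0.55 9.5 0 0 0; -0.55 10 0 0 0; -0.55 10 0 0 0"

```text
time: 15.9
tool_pos: [610.4, 5.9, 87.3]
tcp_rot: [3.05, 1.57, 2.924]
contact_force: [0.5, -0.8, 0.8]
grip_width: 20.5
```

```bash
python3 - <<'E'
from h import *
o=get_obs();print(o["tool_pos"])
go(tip_at(rodp(60,.066),8),chest()[2]+np.pi/2)
c=capture("scene");w=capture("wrist");save(c,"k1",(200,0,480,210),2.5);save(w,"k2")
print(proj(w,rodp(60,.066)),proj(w,rodp(60,.066)-[0,0,8]))
E
```

```text
[610.42085135   5.90444836  87.26738126]
shift [ 2.04 -0.    0.01] turn(5deg) 0.01 or -35.99 j6 0.01
[[278.51134526 224.44018731]] [[278.55535412 220.70161074]]
```

View pics/k1.png

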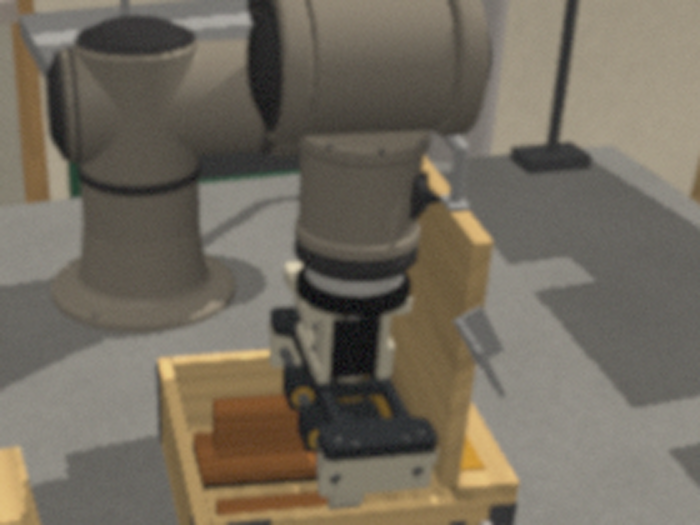

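View pics/k2.png

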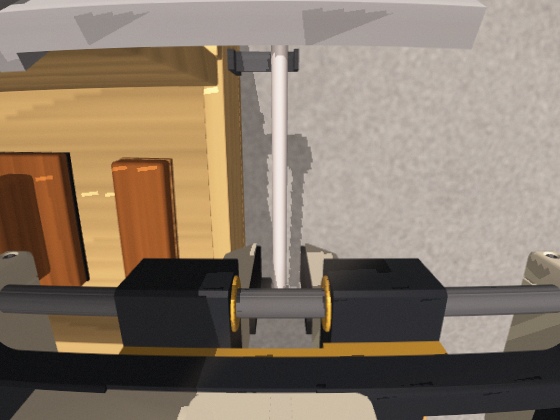

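```bash
python3 - <<'E'
from h import *
go(tip_at(rodp(43,.066),8),chest()[2]+np.pi/2)
o=get_obs();R=Ro.from_euler('xyz',o["tcp_rot"]).as_matrix()
for t in (.066,.2,.35,.5,.65,.75,.83): print(t,(R.T@(rodp(43,t)-rodp(43,.066))/30).round(2))
E
```

```text
shift [ 2.14 -0.57 -0.04] turn(5deg) 0.0 or -36.0 j6 0.01
0.066 [0. 0. 0.]
0.2 [-0.19 -0.03  0.  ]
0.35 [-0.4  -0.08  0.  ]
0.5 [-0.59 -0.17  0.  ]
0.65 [-0.77 -0.29  0.  ]
0.75 [-0.88 -0.38  0.  ]
0.83 [-0.96 -0.46  0.  ]
```

Emit:
send_rows --series "-0.55 0 -0.3 0 0; -0.55 0.6 -0.55 0 0; -0.55 1.2 -0.55 0 0; -0.55 1.8 -0.55 0 0; -0.55 2.08 -0.55 0 0; -0.55 2.08 -0.55 0 0; -1 2.08 -0.55 0 0; -1 2.08 -0.55 0 0"

```text
time: 17.0
tool_pos: [608.3, -10.6, 25.7]
tcp_rot: [-0.752, 1.571, -0.878]
contact_force: [-1.7, -0.3, 1.3]
grip_width: 8.4
```

Emit:
send_rows --series "-1 0 0 0 0; -1 0 0 0 0; -1 0 0 0 0"

```text
time: 17.38
tool_pos: [608.3, -10.5, 25.2]
tcp_rot: [-3.101, 1.571, 3.056]
contact_force: [-3.5, -0.4, 3.1]
grip_width: 8.8
```

Emit:
send_rows --series "-1 -0.19 -0.03 0 0; -1 -0.4 -0.08 0 0; -1 -0.59 -0.17 0 0; -1 -0.77 -0.29 0 0; -1 -0.88 -0.38 0 0; -1 -0.95 -0.45 0 0; -1 -0.95 -0.45 0 0"

```text
time: 18.25
tool_pos: [606.7, -23.9, 54.1]
tcp_rot: [0.529, 1.57, 0.403]
contact_force: [-2.7, 2.8, 0.7]
grip_width: 6.5
```

```bash
cat > rodang.py <<'E'
from h import *
def rodang(c):
    """fit rod angle from visible shoulder/tip points and mask axis"""
    out=[]
    for n in ("rod_shoulder","rod_tip"):
        r=place_of(c,n)
        for x in r[:1]:
            q=w2c(x["point"]); out.append((n,q.round(1),round(x["score"],2),round(np.arctan2(q[2]-62,q[0]+87.5),3),np.hypot(q[2]-62,q[0]+87.5).round(1)))
    return out
E
python3 - <<'E'
from rodang import *
o=get_obs();print(o["tool_pos"],o["contact_force"],o["grip_width"]); g=w2c(o["tool_pos"]+[0,0,40]); print(g,np.arctan2(g[2]-62,g[0]+87.5),np.hypot(g[2]-62,g[0]+87.5))
c=capture("scene");t=capture("top")
print(rodang(c));print(rodang(t))
im=c["pixels"][:,:,::-1].copy();im=cv2.resize(im,None,fx=4,fy=4)
for th,col in((.75,(0,0,255)),(.83,(0,255,0)),(.9,(255,0,0))):
    a,b=[tuple((4*proj(c,rodp(r,th))[0]).astype(int)) for r in(0,199)]; cv2.line(im,a,b,col,1)
cv2.imwrite("pics/l1.png",im[360:960,1000:1760])
E
```

```text
[606.7098529  -23.94343631  54.11293454] [-2.66131222  2.77699733  0.70912036] 6.541457097833988
[ -57.65500475 -161.841149     94.11293454] 0.8219863317887921 43.84021334496753
[('rod_shoulder', array([  59.4, -167.2,  175.8]), 0.58, np.float64(0.659), np.float64(185.8)), ('rod_tip', array([  70.3, -161.2,  188.1]), 0.75, np.float64(0.674), np.float64(202.0))]
[('rod_shoulder', array([  57.1, -161.2,  170.5]), 0.41, np.float64(0.644), np.float64(180.8))]
```

View pics/l1.png

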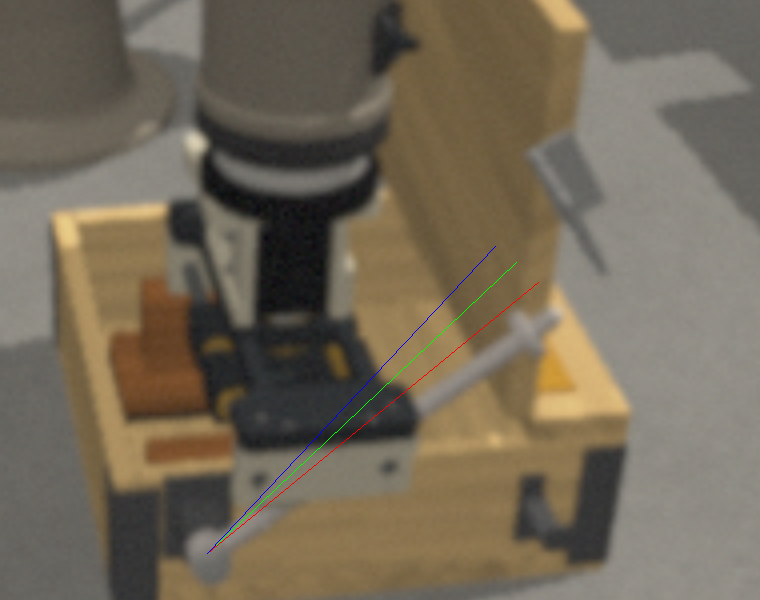

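```bash
python3 - <<'E'
from h import *
w=capture("wrist");save(w,"m2",(180,150,380,400),3)
o=get_obs()
for r in (44,60,80,100,120,183): print(r,proj(w,rodp(r,.66)).round(0))
E
```

```text
44 [[279. 253.]]
60 [[279. 238.]]
80 [[279. 215.]]
100 [[279. 186.]]
120 [[279. 150.]]
183 [[277. -77.]]
```

View pics/m2.png

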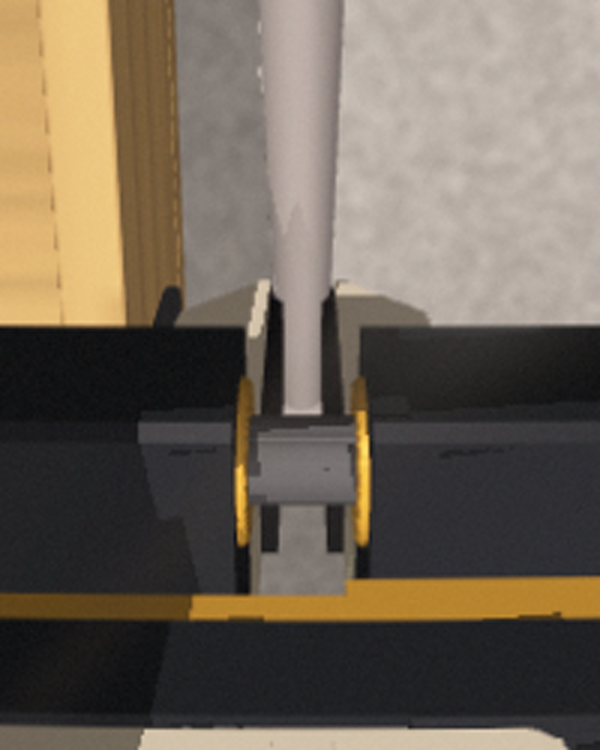

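```bash
python3 - <<'E'
from h import *
p=tip_at(rodp(45,.66),13); go(p,chest()[2]+np.pi/2)
o=get_obs();R=Ro.from_euler('xyz',o["tcp_rot"]).as_matrix()
for t in (.7,.75,.8,.83,.86): print(t,(R.T@(rodp(45,t)-rodp(45,.66))/30).round(2))
E
```

```text
shift [0.31 0.18 0.  ] turn(5deg) 0.0 or -36.0 j6 -0.04
0.7 [-0.05 -0.04  0.  ]
0.75 [-0.1  -0.09  0.  ]
0.8 [-0.16 -0.14  0.  ]
0.83 [-0.19 -0.17  0.  ]
0.86 [-0.22 -0.21  0.  ]
```

Emit:
send_rows --series "-0.5 0 0 0 0; -0.5 0 0 0 0; -0.5 0 0 0 0; -0.5 0.31 0.18 0 0; -0.5 0.31 0.18 0 0; -1 0.31 0.18 0 0; -1 0.31 0.18 0 0; -1 0.31 0.18 0 0"

```text
time: 19.6
tool_pos: [607.3, -18.6, 44.3]
tcp_rot: [2.593, 1.571, 2.466]
contact_force: [-0.8, -0.0, -0.1]
grip_width: 9.2
```

Emit:
send_rows --series "-1 0 0 0 0; -1 0 0 0 0; -1 -0.05 -0.04 0 0; -1 -0.1 -0.09 0 0; -1 -0.16 -0.14 0 0; -1 -0.19 -0.17 0 0; -1 -0.19 -0.17 0 0"

```text
time: 20.48
tool_pos: [606.6, -23.3, 49.4]
tcp_rot: [2.45, 1.57, 2.324]
contact_force: [2.2, 4.5, -9.5]
grip_width: 8.8
```

```bash
python3 - <<'E'
from rodang import *
o=get_obs();print(o["tool_pos"],o["contact_force"],o["grip_width"],o["time"]); g=w2c(o["tool_pos"]+[0,0,45]); print(g,np.arctan2(g[2]-62,g[0]+87.5),np.hypot(g[2]-62,g[0]+87.5))
c=capture("scene");t=capture("top")
print(rodang(c));print(rodang(t))
im=c["pixels"][:,:,::-1].copy();im=cv2.resize(im,None,fx=4,fy=4)
for th,col in((.75,(0,0,255)),(.83,(0,255,0)),(.9,(255,0,0))):
    a,b=[tuple((4*proj(c,rodp(r,th))[0]).astype(int)) for r in(0,199)]; cv2.line(im,a,b,col,1)
cv2.imwrite("pics/n1.png",im[360:960,1000:1760])
E
```

```text
[606.60894611 -23.33870821  49.36857369] [ 2.22116765  4.53060716 -9.45113817] 8.778057239011947 20.475
[ -57.06779774 -161.66489297   94.36857369] 0.8162219567028304 44.427958507950635
[('rod_tip', array([  62.2, -161.9,  203. ]), 0.74, np.float64(0.756), np.float64(205.6))]
[('rod_shoulder', array([83.1,  1.7, 99. ]), 0.65, np.float64(0.214), np.float64(174.6)), ('rod_tip', array([  50.9, -158.8,  202.7]), 0.54, np.float64(0.794), np.float64(197.3))]
```

View pics/n1.png

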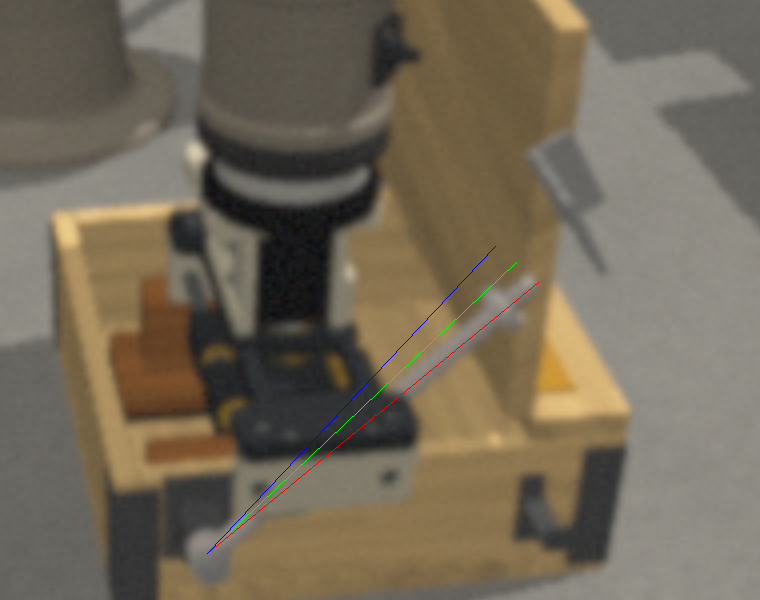

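```bash
python3 - <<'E'
from h import *
c=capture("scene")
x0,y0,a=chest(); ey=np.array([-np.sin(a),np.cos(a),0])
for uv in ((528,150),(570,130),(605,195),(605,270)):
    u=((1000+uv[0])/4,(360+uv[1])/4); o,v=ray(c,u)
    for yy in (-137,-162,-187):
        P=c2w((0,yy,0)); s=((P-o)@ey)/(v@ey); print(uv,w2c(o+s*v).round(0))
E
```

```text
(528, 150) [  55. -137.  251.]
(528, 150) [  46. -162.  264.]
(528, 150) [  36. -187.  278.]
(570, 130) [  73. -137.  259.]
(570, 130) [  63. -162.  273.]
(570, 130) [  53. -187.  286.]
(605, 195) [  94. -137.  225.]
(605, 195) [  83. -162.  240.]
(605, 195) [  72. -187.  255.]
(605, 270) [ 100. -137.  186.]
(605, 270) [  89. -162.  202.]
(605, 270) [  78. -187.  218.]
```

```bash
python3 - <<'E'
from h import *
p=tip_at(rodp(95,.775),13); go(p,chest()[2]+np.pi/2)
o=get_obs();R=Ro.from_euler('xyz',o["tcp_rot"]).as_matrix()
for t in (.8,.82,.84,.86,.88): print(t,(R.T@(rodp(95,t)-rodp(95,.775))/30).round(2))
E
```

```text
shift [-1.13  1.26  0.01] turn(5deg) -0.0 or 36.0 j6 -0.04
0.8 [-0.06 -0.06 -0.  ]
0.82 [-0.1 -0.1 -0. ]
0.84 [-0.14 -0.15 -0.  ]
0.86 [-0.18 -0.2  -0.  ]
0.88 [-0.22 -0.24 -0.  ]
```

Emit:
send_rows --series "-0.45 0 0 0 0; -0.45 0 0 0 0; -0.45 0 0 0 0; -0.45 -0.4 0.4 0 0; -0.45 -0.8 0.85 0 0; -0.45 -1.13 1.26 0 0; -0.45 -1.13 1.26 0 0; -1 -1.13 1.26 0 0"

```text
time: 21.82
tool_pos: [611.3, 14.0, 83.6]
tcp_rot: [-2.733, 1.57, -2.859]
contact_force: [0.0, -0.5, -0.4]
grip_width: 19.1
```

Emit:
send_rows --series "-1 0 0 0 0; -1 0 0 0 0; -1 0 0 0 0; -1 -0.06 -0.06 0 0; -1 -0.1 -0.1 0 0; -1 -0.14 -0.15 0 0; -1 -0.19 -0.21 0 0; -1 -0.19 -0.21 0 0"

```text
time: 22.82
tool_pos: [610.5, 7.1, 89.4]
tcp_rot: [-2.408, 1.57, -2.534]
contact_force: [0.6, -2.1, -6.9]
grip_width: 9.2
```

```bash
python3 - <<'E'
from rodang import *
o=get_obs();print(o["tool_pos"],o["contact_force"],o["grip_width"],o["time"]); g=w2c(o["tool_pos"]+[0,0,45]); print(g,np.arctan2(g[2]-62,g[0]+87.5),np.hypot(g[2]-62,g[0]+87.5))
c=capture("scene");t=capture("top")
print(rodang(c));print(rodang(t))
im=c["pixels"][:,:,::-1].copy();im=cv2.resize(im,None,fx=4,fy=4)
for th,col in((.75,(0,0,255)),(.83,(0,255,0)),(.9,(255,0,0))):
    a,b=[tuple((4*proj(c,rodp(r,th))[0]).astype(int)) for r in(0,199)]; cv2.line(im,a,b,col,1)
cv2.imwrite("pics/o1.png",im[360:960,1000:1760])
w=capture("wrist");save(w,"o2",(180,150,380,400),3)
E
```

```text
[610.5107109    7.12784752  89.36525043] [ 0.59141544 -2.13892851 -6.86949887] 9.228240691923798 22.825
[ -26.35243312 -161.69898869  134.36525043] 0.8692208161951358 94.74045812521607
[('rod_shoulder', array([  31.4, -163.7,  198.9]), 0.87, np.float64(0.856), np.float64(181.3)), ('rod_tip', array([  43. , -163.7,  216.6]), 0.81, np.float64(0.87), np.float64(202.3))]
[('rod_shoulder', array([  28.9, -160.7,  198.9]), 0.41, np.float64(0.866), np.float64(179.7)), ('rod_tip', array([  40.8, -162. ,  214.5]), 0.47, np.float64(0.871), np.float64(199.3))]
```

View pics/o1.png

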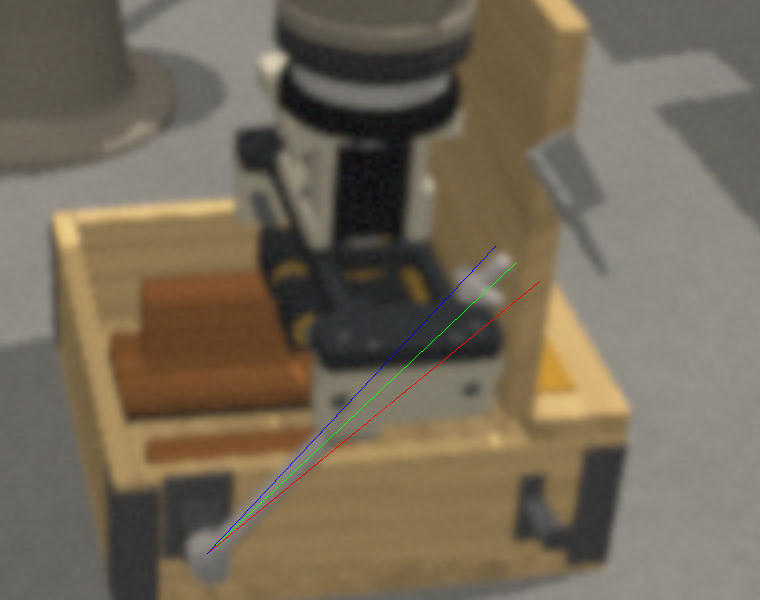

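View pics/o2.png

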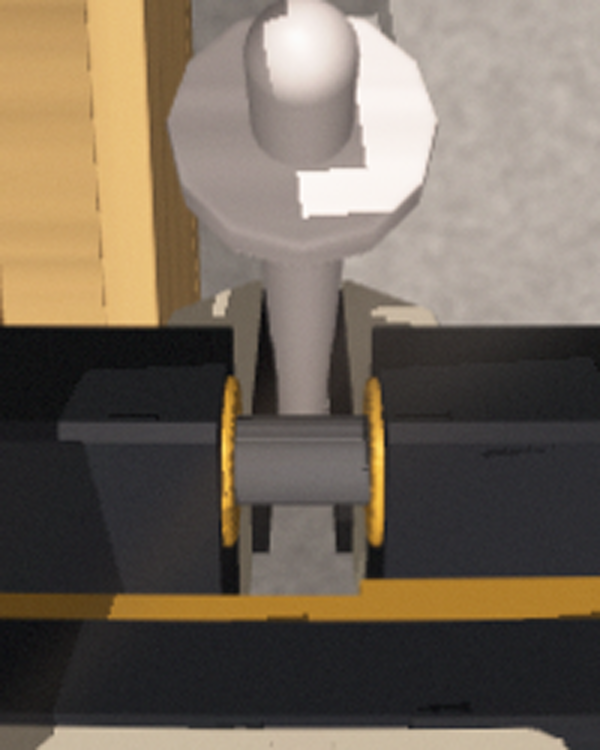

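```bash
python3 - <<'E'
from h import *
p=tip_at(rodp(138,.865),12); go(p,chest()[2]+np.pi/2)
o=get_obs();R=Ro.from_euler('xyz',o["tcp_rot"]).as_matrix()
for t in (.89,.91,.93,.95,.97,.98): print(t,(R.T@(rodp(138,t)-rodp(138,.865))/30).round(2))
E
```

```text
shift [-1.12  0.94  0.01] turn(5deg) -0.0 or 36.0 j6 0.01
0.89 [-0.07 -0.09 -0.  ]
0.91 [-0.13 -0.16 -0.  ]
0.93 [-0.19 -0.23 -0.  ]
0.95 [-0.24 -0.31 -0.  ]
0.97 [-0.29 -0.38 -0.  ]
0.98 [-0.32 -0.42 -0.  ]
```

Emit:
send_rows --series "-0.4 0 0 0 0; -0.4 0 0 0 0; -0.4 0 0 0 0; -0.3 -1.2 -0.1 0 0; -0.3 -2.5 0 0 0; -0.3 -2.7 0.5 0 0; -0.3 -2.7 0.9 0 0; -0.3 -2.7 0.92 0 0"

```text
time: 24.18
tool_pos: [613.5, 36.3, 169.0]
tcp_rot: [3.093, 1.568, 2.968]
contact_force: [0.1, -0.4, -1.3]
grip_width: 32.2
```

```bash
python3 - <<'E'
from rodang import *
p=tip_at(rodp(138,.865),12); go(p,chest()[2]+np.pi/2)
c=capture("scene");t=capture("top");w=capture("wrist")
print(rodang(c));print(rodang(t)); print(get_obs()["contact_force"])
save(w,"p2")
save(c,"p1",(230,20,440,230),2.8)
E
```

```text
shift [ 1.53 -0.03  0.04] turn(5deg) 0.02 or -35.98 j6 0.06
[('rod_shoulder', array([  30.3, -166.1,  201.2]), 0.79, np.float64(0.868), np.float64(182.4)), ('rod_tip', array([  43.6, -162. ,  214.4]), 0.79, np.float64(0.86), np.float64(201.0))]
[('rod_tip', array([-258.7, -307. ,   -2.5]), 0.4, np.float64(-2.781), np.float64(183.0))]
[-0.03889179 -1.25858267 -0.71113285]
```

View pics/p1.png

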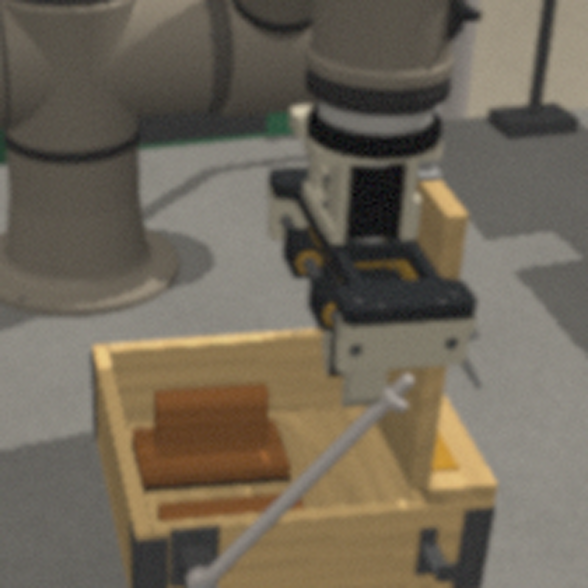

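View pics/p2.png

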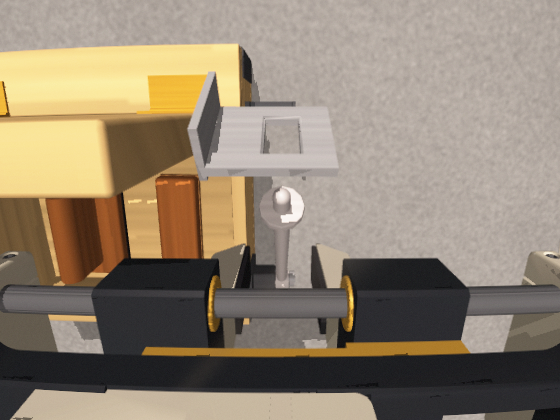

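Emit:
send_rows --series "-0.3 0.5 0 0 0; -0.3 1 -0.02 0 0; -0.3 1.5 -0.03 0 0; -0.3 1.5 -0.03 0 0; -1 1.5 -0.03 0 0; -1 1.5 -0.03 0 0; -1 1.5 -0.03 0 0; -1 1.5 -0.03 0 0"

```text
time: 25.52
tool_pos: [614.0, 34.3, 125.9]
tcp_rot: [1.21, 1.57, 1.084]
contact_force: [-1.4, 0.6, 2.0]
grip_width: 9.1
```

Emit:
send_rows --series "-1 0 0 0 0; -1 -0.07 -0.09 0 0; -1 -0.13 -0.16 0 0; -1 -0.19 -0.23 0 0; -1 -0.24 -0.31 0 0; -1 -0.3 -0.39 0 0; -1 -0.3 -0.39 0 0"

```text
time: 26.4
tool_pos: [612.5, 22.5, 134.8]
tcp_rot: [1.71, 1.57, 1.583]
contact_force: [-2.5, 4.1, 3.9]
grip_width: 8.9
```

```bash
python3 - <<'E'
from rodang import *
o=get_obs();print(o["tool_pos"],o["contact_force"],o["grip_width"],o["time"]); g=w2c(o["tool_pos"]+[0,0,44]); print(g,np.arctan2(g[2]-62,g[0]+87.5),np.hypot(g[2]-62,g[0]+87.5))
c=capture("scene")
print(rodang(c))
im=c["pixels"][:,:,::-1].copy();im=cv2.resize(im,None,fx=4,fy=4)
for th,col in((.92,(0,0,255)),(.97,(0,255,0)),(1.02,(255,0,0))):
    a,b=[tuple((4*proj(c,rodp(r,th))[0]).astype(int)) for r in(0,199)]; cv2.line(im,a,b,col,1)
cv2.imwrite("pics/q1.png",im[360:960,1000:1760])
E
```

```text
[612.53982094  22.45319245 134.76769914] [-2.4859302   4.09693609  3.88796609] 8.850281695683119 26.4
[ -10.89356556 -161.78204758  178.76769914] 0.9901738814710702 139.65400588300724
[]
```

View pics/q1.png

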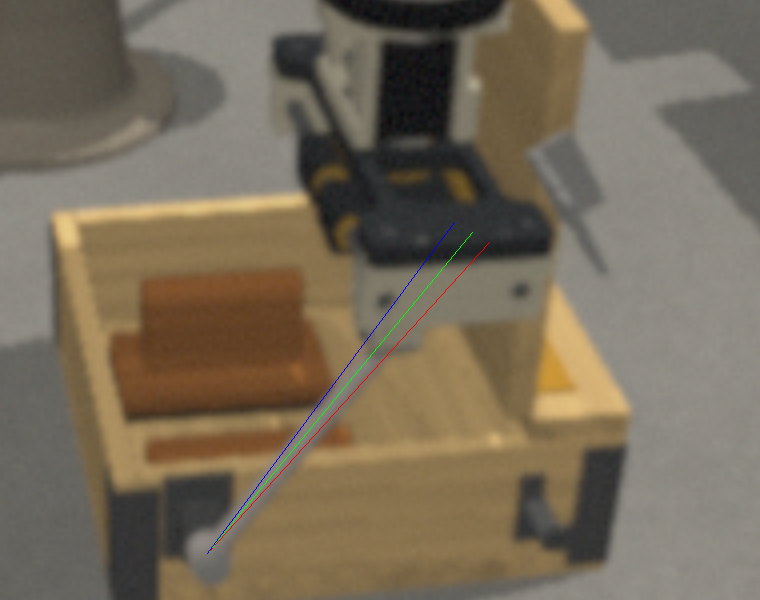

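Emit:
send_rows --series "-0.35 0 0 0 0; -0.35 0 0 0 0; -0.35 0 0 0 0; -0.35 -1 0 0 0; -0.35 -2.5 0 0 0; -0.2 -4.2 0 0 0; 0 -6 0 0 0; 0 -7.6 0 0 0"

```text
time: 27.55
tool_pos: [612.6, 22.1, 364.7]
tcp_rot: [-0.214, 1.569, -0.341]
contact_force: [0.7, -0.2, -0.1]
grip_width: 45.2
```

```bash
python3 - <<'E'
from rodang import *
o=get_obs();print(o["tool_pos"],o["time"])
c=capture("scene");t=capture("top")
print(rodang(c));print(rodang(t))
for k in (c,t): print([(w2c(x["point"]).round(1),x["score"]) for n in("tab","lid_handle") for x in place_of(k,n)[:1]])
im=c["pixels"][:,:,::-1].copy();im=cv2.resize(im,None,fx=4,fy=4)
for th,col in((.92,(0,0,255)),(.97,(0,255,0)),(1.02,(255,0,0))):
    a,b=[tuple((4*proj(c,rodp(r,th))[0]).astype(int)) for r in(0,199)]; cv2.line(im,a,b,col,1)
cv2.imwrite("pics/r1.png",im[360:960,1000:1760])
h=c2w((71,2,347)); go([h[0],h[1],400],chest()[2])
E
```

```text
[612.60739282  22.12726806 364.68633358] 27.55
[('rod_shoulder', array([  19.3, -164. ,  213.9]), 0.86, np.float64(0.958), np.float64(185.7)), ('rod_tip', array([  27.9, -163.8,  226.1]), 0.94, np.float64(0.958), np.float64(200.6))]
[('rod_shoulder', array([-41.2, -48. ,  10.9]), 0.34, np.float64(-0.835), np.float64(68.9))]
[(array([  68.7, -164.8,  225.6]), 0.57), (array([ 7.120e+01, -1.000e-01,  3.479e+02]), 0.58)]
[(array([  69.8, -163.3,  225. ]), 0.9)]
shift [-1.28  2.73 -5.46] turn(5deg) 18.0 or -18.0 j6 0.04
```

View pics/r1.png

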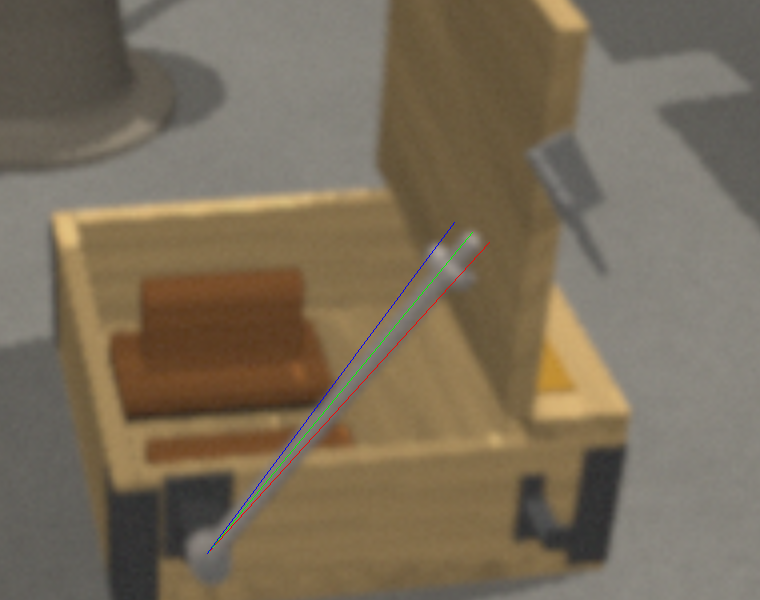

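Emit:
send_rows --series "0.2 -0.6 0.3 -0.5 -2.1; 0.2 -1.2 0.6 -1.2 -4.2; 0.2 -1.28 1 -1.9 -6.3; 0.2 -1.28 1.4 -2.7 -8.4; 0.2 -1.28 1.8 -3.5 -10.5; 0.2 -1.28 2.2 -4.3 -12.6; 0.2 -1.28 2.5 -5 -14.7; 0.2 -1.28 2.73 -5.46 -16.8"

```text
time: 29.05
tool_pos: [459.4, 124.8, 400.8]
tcp_rot: [1.532, 1.57, 2.878]
contact_force: [-0.2, 0.3, -0.5]
grip_width: 55.2
```

Emit:
send_rows --series "0.2 0 0 0 -1.2; 0.2 0 0 0 -1.2"

```text
time: 29.3
tool_pos: [460.2, 124.4, 400.7]
tcp_rot: [1.735, 1.57, -3.105]
contact_force: [-0.5, -0.1, 0.2]
grip_width: 55.1
```

```bash
python3 - <<'E'
from h import *
o=get_obs();print(o["tool_pos"],o["time"],o["grip_width"],o["joint_positions"].round(2))
h=c2w((71.2,2,348)); go(h-[0,0,50.8],chest()[2])
w=capture("wrist");save(w,"s2");print(proj(w,h), proj(w,c2w((71.2,65,348))))
c=capture("scene"); print([(w2c(x["point"]).round(1),x["score"]) for k in (c,w) for n in("lid_handle",) for x in place_of(k,n)[:1]])
R=Ro.from_euler('xyz',o["tcp_rot"]).as_matrix()
def hp(l): return c2w((77.5-248*np.cos(l)-7.5*np.sin(l),0,100+248*np.sin(l)-7.5*np.cos(l)))
for l in (1.5,1.45,1.4,1.35,1.3,1.25,1.2,1.15,1.1,1.05): print(l,(R.T@(hp(l)-hp(1.578))/30).round(2))
E
```

```text
[460.23553849 124.43449807 400.66387952] 29.3 55.069827676746854 [ 0.1   0.18  1.18  0.    1.79 -1.34]
shift [ 3.45 -0.01  0.  ] turn(5deg) -0.01 or 35.99 j6 -1.34
[[280.02167484 210.30912134]] [[279.87523676 128.81433119]]
[(array([ 72.6,   1.2, 347.9]), 0.66), (array([ 70.2,   0.7, 347.9]), 0.7)]
1.5 [ 0.04 -0.   -0.64]
1.45 [ 0.09 -0.   -1.05]
1.4 [ 0.16 -0.   -1.46]
1.35 [ 0.26 -0.   -1.86]
1.3 [ 0.37 -0.   -2.26]
1.25 [ 0.5  -0.   -2.65]
1.2 [ 0.65 -0.   -3.04]
1.15 [ 0.83 -0.   -3.41]
1.1 [ 1.01 -0.   -3.78]
1.05 [ 1.22 -0.   -4.14]
```

View pics/s2.png

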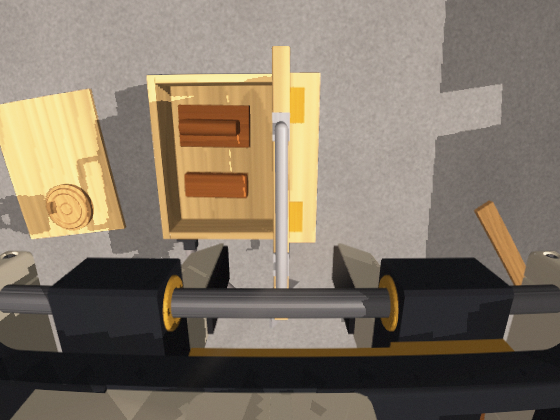

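The handle bar (col 281) is centred between the fingers (cols 228 to 333). I'll descend and grip.

Emit:
send_rows --series "0.2 1.2 0 0 0; 0.2 2.4 0 0 0; 0.2 3.45 0 0 0; 0.2 3.45 0 0 0; -1 3.45 0 0 0; -1 3.45 0 0 0; -1 3.45 0 0 0; -1 3.45 0 0 0"

```text
time: 30.5
tool_pos: [460.6, 124.4, 297.8]
tcp_rot: [-1.22, 1.57, 0.225]
contact_force: [-0.1, -0.1, 0.2]
grip_width: 19.7
```

Emit:
send_rows --series "-1 0 0 0 0; -1 0 0 0 0; -1 0 0 0 0; -1 0 0 0 0"

```text
time: 31.0
tool_pos: [460.5, 124.4, 297.5]
tcp_rot: [-0.936, 1.57, 0.509]
contact_force: [-0.6, 0.8, 2.4]
grip_width: 9.0
```

Emit:
send_rows --series "-1 0.02 0 -0.3 0; -1 0.04 0 -0.64 0; -1 0.09 0 -1.05 0; -1 0.16 0 -1.46 0; -1 0.26 0 -1.86 0; -1 0.37 0 -2.26 0; -1 0.46 0 -2.5 0; -1 0.46 0 -2.5 0"

```text
time: 32.0
tool_pos: [450.7, 49.2, 283.3]
tcp_rot: [2.24, 1.57, -2.6]
contact_force: [-1.9, -0.3, 0.9]
grip_width: 9.1
```

```bash
python3 - <<'E'
from h import *
o=get_obs(); print(o["contact_force"],o["grip_width"])
g=w2c(o["tool_pos"]+[0,0,50.8]); print(g, "lid est",np.arctan2(g[2]-100,77.5-g[0])+np.arctan2(7.5,248))
c=capture("scene"); save(c,"t1",(280,60,420,165),5.5)
for n in ("tab","rod_tip","rod_shoulder","lid_handle"): print(n,[(w2c(x["point"]).round(1),round(x["score"],2)) for x in place_of(c,n)[:1]])
E
```

```text
[-1.85113717 -0.34055882  0.90030703] 9.056810660488603
[ -4.72644773   2.13905456 334.14713266] lid est 1.2633084939353103
tab [(array([  30.2, -163.8,  216.9]), 0.59)]
rod_tip [(array([  25.9, -162.4,  228. ]), 0.96)]
rod_shoulder [(array([  18.1, -163.4,  212.8]), 0.9)]
lid_handle [(array([ -3.1,  -1.3, 333.7]), 0.91)]
```

View pics/t1.png

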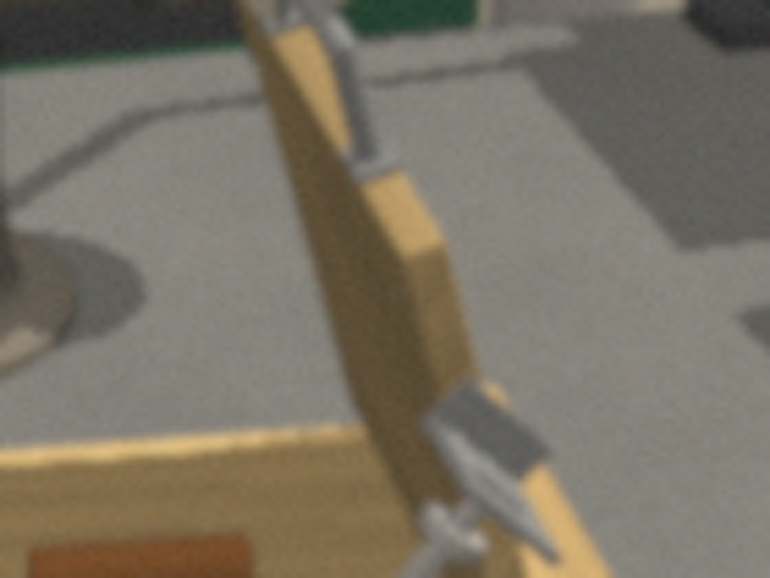

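Emit:
send_rows --series "-1 0.05 0 -0.15 0; -1 0.11 0 -0.3 0; -1 0.16 0 -0.43 0; -1 0.23 0 -0.58 0; -1 0.3 0 -0.72 0; -1 0.36 0 -0.86 0; -1 0.36 0 -0.86 0; -1 0.36 0 -0.86 0"

```text
time: 33.25
tool_pos: [447.6, 24.2, 272.6]
tcp_rot: [2.155, 1.57, -2.684]
contact_force: [-4.1, -0.4, -0.3]
grip_width: 9.3
```

```bash
cat > chk.py <<'E'
from h import *
def chk(name):
    o=get_obs(); print(o["contact_force"],o["grip_width"],o["time"])
    g=w2c(o["tool_pos"]+[0,0,50.8]); print(g, "lid est",np.arctan2(g[2]-100,77.5-g[0])+np.arctan2(7.5,248))
    c=capture("scene"); save(c,name,(280,60,420,165),5.5)
    d={n:[w2c(x["point"]) for x in place_of(c,n)[:1]] for n in ("tab","rod_tip","rod_shoulder","lid_handle")}
    for n in d: print(n,[x.round(1) for x in d[n]])
    if d["lid_handle"]:
        h=d["lid_handle"][0]; print("lid from handle",np.arctan2(h[2]-100,77.5-h[0])+np.arctan2(7.5,248))
E
python3 -c "
from chk import *
chk('u1')"
```

```text
[-4.0652527  -0.39751439 -0.26931162] 9.269511908656069 33.25
[-29.93275515   2.06488691 323.4466253 ] lid est 1.1528604702290752
tab [array([  20.7, -164.8,  212.8])]
rod_tip [array([  30.4, -165.8,  227.3])]
rod_shoulder [array([  20.7, -162. ,  212.5])]
lid_handle [array([-28. ,   4.1, 322.5])]
lid from handle 1.1583584906908757
```

View pics/u1.png

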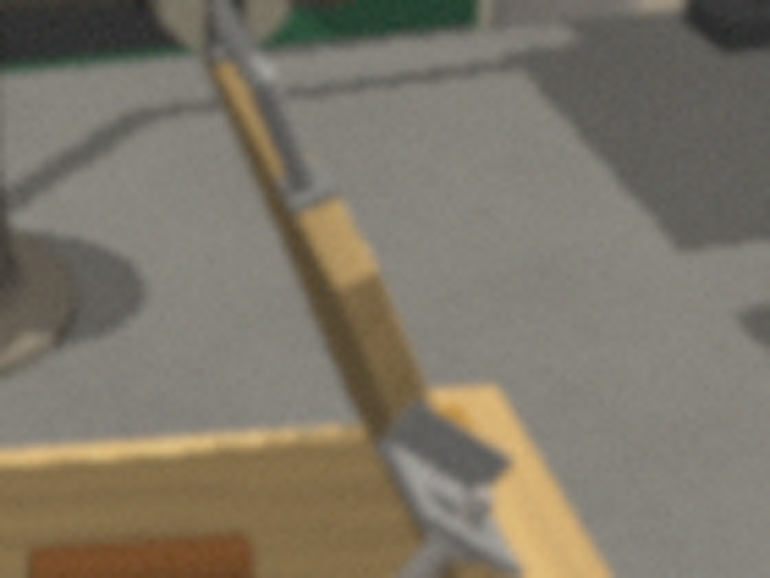

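The pin shows through the slot (crop px about (480,500)), and the tab is level with the shoulder. I'll ease it down slightly to make sure it is loaded.

Emit:
send_rows --series "-1 0.04 0 -0.07 0; -1 0.08 0 -0.15 0; -1 0.08 0 -0.15 0; -1 0.08 0 -0.15 0"

```text
time: 34.0
tool_pos: [447.6, 23.0, 272.0]
tcp_rot: [-0.339, 1.564, 1.107]
contact_force: [-6.1, 12.2, 10.9]
grip_width: 8.9
```

```bash
python3 -c "
from chk import *
chk('u2')"
```

```text
[-6.14141469 12.22732595 10.89744482] 8.903113833346987 34.0
[-31.07943589   1.94935599 322.75690263] lid est 1.1474841435596987
tab [array([  14.7, -162.4,  211.7])]
rod_tip [array([  27. , -160.6,  226.3])]
rod_shoulder [array([  17.6, -165.2,  213.8])]
lid_handle [array([-29.6,  -3.2, 321.4])]
lid from handle 1.1506149722553238
```

Emit:
send_rows --series "-1 -0.05 0 0.1 0; 0 -0.05 0 0.1 0; 0 -0.05 0 0.1 0; 0 -0.05 0 0.1 0; 0 -0.05 0 0.1 0; 0 -0.05 0 0.1 0; 0.1 -1 0 0.1 0; 0.1 -2.2 0 0.1 0"

```text
time: 35.25
tool_pos: [447.2, 22.9, 336.7]
tcp_rot: [1.555, 1.569, 2.999]
contact_force: [0.5, -0.4, -0.1]
grip_width: 50.2
```

```bash
python3 - <<'E'
from chk import *
chk('v1')
t=capture("top"); c=capture("scene")
for k in (c,t):
    print([w2c(x["point"]).round(1) for x in place_of(k,"push_block")[:1]],[w2c(x["point"]).round(1) for x in place_of(k,"sanding_block")[:1]])
save(t,"v2",(120,150,480,420),2.2)
go([400,0,400],chest()[2]+np.pi/2)
E
```

```text
[ 0.50157905 -0.40867257 -0.09334331] 50.18840837905216 35.25
[-31.29996578   2.31644432 387.45753686] lid est 1.2392016728055972
tab [array([  15.7, -162.8,  210.1])]
rod_tip [array([  28.7, -161. ,  226.8])]
rod_shoulder [array([  16. , -163.2,  209. ])]
lid_handle [array([-32.1,   1. , 320.6])]
lid from handle 1.1398786932097653
[array([-44.5,  51. ,  10.6])] [array([-40.3, -47.1,  13.5])]
[array([-42.6,  50.9,  12.9])] [array([  22.5, -161.5,  224.7])]
shift [-2.14  1.47 -0.96] turn(5deg) 18.0 or -18.0 j6 -1.56
```

View pics/v1.png

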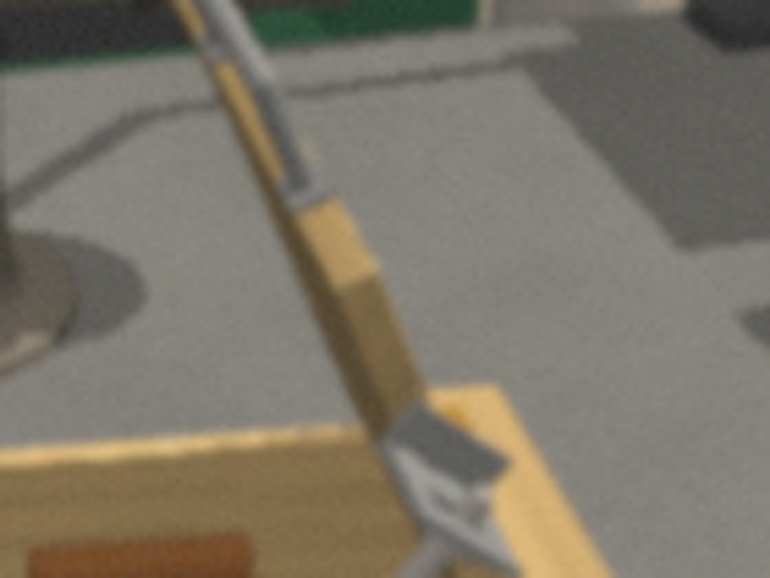

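View pics/v2.png

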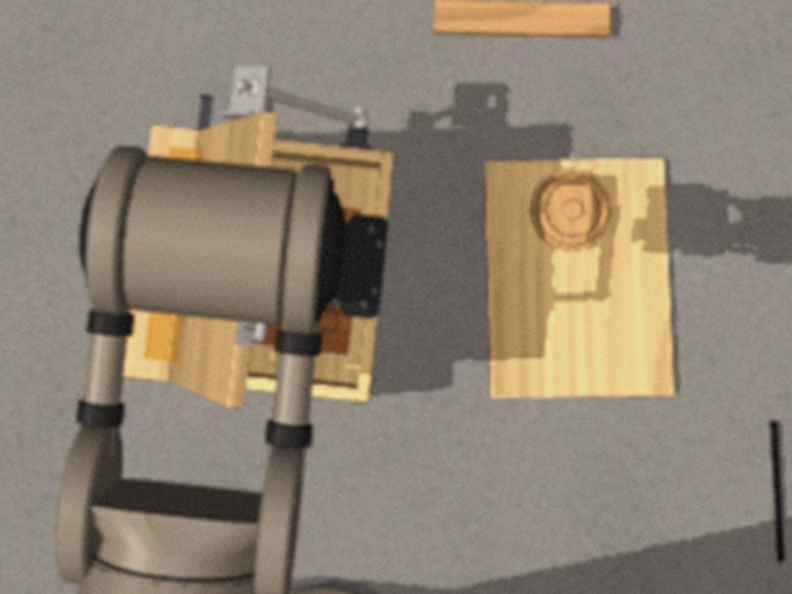

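```bash
python3 - <<'E'
from h import *
t=capture("top");c=capture("scene")
o=get_obs()["tool_pos"]; q1=get_obs()["joint_positions"][0]; print(q1)
ax=np.array([-np.sin(q1),np.cos(q1),0]); rad=np.array([np.cos(q1),np.sin(q1),0])
def sil(cam,p,z0,rho,col):
    # rows range of circle pts at axial offset s giving col
    out=[]
    th=np.linspace(0,2*np.pi,181)
    for s in np.linspace(-70,70,15):
        P=np.array([p[0],p[1],z0])+ax*s+rho*(np.cos(th)[:,None]*rad+np.sin(th)[:,None]*np.array([0,0,1]))
        q=proj(cam,P); out.append((q[:,0].mean(),q[:,1].min(),q[:,1].max()))
    out=np.array(out); i=np.argsort(out[:,0]); out=out[i]
    return np.interp(col,out[:,0],out[:,1]),np.interp(col,out[:,0],out[:,2])
def f(v): 
    a,b=sil(t,[o[0],o[1]],v[0],v[1],211); return [a-222.7,b-291.8]
s=least_squares(f,[680,45]); print(s.x,"axis above tool_pos",s.x[0]-o[2],"bottom above tip",s.x[0]-s.x[1]-o[2]-32)
for e in(-65,65): print(e,proj(t,np.array([o[0],o[1],s.x[0]])+ax*e))
# k1 check
a=sil(c,[610.4,5.9],87.3+s.x[0]-o[2],s.x[1],346); print("k1 bottom row pred",a, "seen ~54")
E
```

```text
-0.12033483862606362
[693.85298196  41.09354969] axis above tool_pos 357.75805437887726 bottom above tip 284.6645046924057
-65 [[271.40976936 263.19522721]]
65 [[163.1405069 252.1773454]]
k1 bottom row pred (np.float64(-6.913184359659807), np.float64(50.38165384668492)) seen ~54
```

```bash
python3 - <<'E'
from h import *
p=c2w((-89,52.5,0)); print(p); go([p[0],p[1],340],2.80)
E
```

```text
[390.12777683 -28.0472397    0.        ]
shift [-0.13  1.68 -1.92] turn(5deg) -15.53 or 20.47 j6 -1.56
```

Emit:
send_rows --series "0.1 -0.1 0.2 -0.3 -1.9; 0.1 -0.13 0.4 -0.6 -3.8; 0.1 -0.13 0.6 -0.9 -5.8; 0.1 -0.13 0.9 -1.2 -7.8; 0.1 -0.13 1.2 -1.5 -9.8; 0.1 -0.13 1.5 -1.8 -11.8; 0.1 -0.13 1.68 -1.92 -13.7; 0.1 -0.13 1.68 -1.92 -15.5"

```text
time: 36.9
tool_pos: [390.0, -28.1, 340.4]
tcp_rot: [-2.868, 1.571, -0.066]
contact_force: [0.3, -0.4, -0.1]
grip_width: 50.7
```

Emit:
send_rows --series "0.1 0 0 0 0; 0.1 0 0 0 0"

```text
time: 37.15
tool_pos: [390.3, -27.9, 340.2]
tcp_rot: [-1.127, 1.571, 1.667]
contact_force: [-0.0, 0.4, -0.4]
grip_width: 50.4
```

```bash
python3 - <<'E'
from h import *
o=get_obs();print(o["tool_pos"],o["time"],o["grip_width"],o["joint_positions"].round(3)); R=Ro.from_euler('xyz',o["tcp_rot"]).as_matrix(); print(R.round(2))
w=capture("wrist");c=capture("scene");t=capture("top")
for k in(w,c,t): print([(w2c(x["point"]).round(1),round(x["score"],2)) for x in place_of(k,"push_block")[:1]],[(w2c(x["point"]).round(1),round(x["score"],2)) for x in place_of(k,"lid_handle")[:1]])
save(w,"w2");save(c,"w1",(200,20,440,200),3)
p=c2w((-89,52.5,0)); go([p[0],p[1],55-32],2.80)
E
```

```text
[390.32953563 -27.86376687 340.24595874] 37.15 50.42363183851225 [-0.268  0.006  1.53   0.     1.606 -3.062]
[[-0.   -0.34 -0.94]
 [ 0.   -0.94  0.34]
 [-1.   -0.    0.  ]]
[(array([-42.4,  54.4,  12.1]), 0.59)] [(array([-32.2,   0.5, 324.3]), 0.64)]
[(array([-44.6,  53.4,  11.2]), 0.76)] [(array([-3.15e+01,  3.00e-01,  3.24e+02]), 0.98)]
[] [(array([-29. ,   1.5, 323. ]), 0.98)]
shift [1.057e+01 1.000e-02 0.000e+00] turn(5deg) -0.04 or 35.96 j6 -3.06
```

View pics/w2.png

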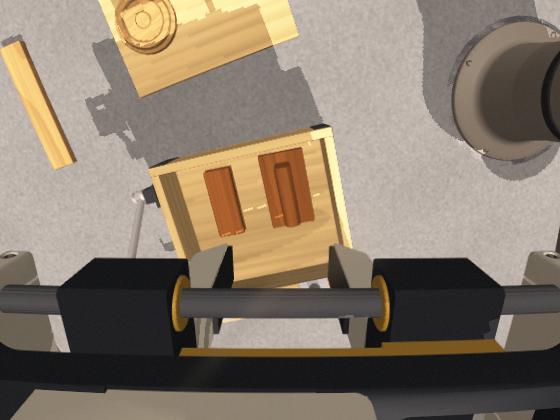

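View pics/w1.png

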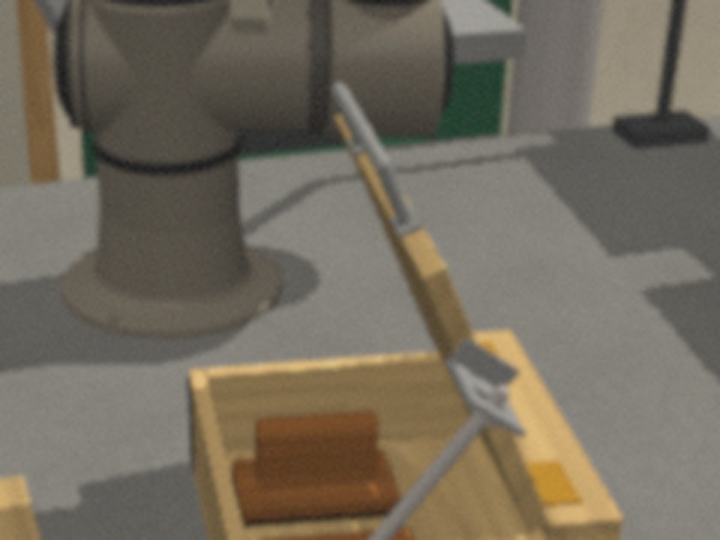

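Emit:
send_rows --series "0.1 1.5 0 0 0; 0.1 3.2 0 0 0; 0.1 5 0 0 0; 0.1 6.6 0 0 0; 0.1 8 0 0 0; 0.1 8.6 0 0 0; 0.1 8.6 0 0 0"

```text
time: 38.48
tool_pos: [389.4, -27.7, 81.4]
tcp_rot: [0.045, 1.568, 2.842]
contact_force: [-0.3, 0.4, -0.1]
grip_width: 50.8
```

```bash
python3 - <<'E'
from h import *
p=c2w((-89,53,0)); go([p[0],p[1],55-32],2.80); print(get_obs()["contact_force"])
w=capture("wrist");c=capture("scene")
save(w,"x2");save(c,"x1",(200,0,440,200),3)
for k in(w,c): print([(w2c(x["point"]).round(1),round(x["score"],2)) for x in place_of(k,"push_block")[:1]],[(w2c(x["point"]).round(1),round(x["score"],2)) for x in place_of(k,"lid_handle")[:1]])
E
```

```text
shift [ 1.95  0.01 -0.02] turn(5deg) -0.04 or 35.96 j6 -3.06
[-0.34490412  0.37591625 -0.14558095]
[(array([-39.6,  50. ,  10.5]), 0.72)] []
[(array([-43.7,  53.8,  12.3]), 0.87)] [(array([-2.920e+01,  1.000e-01,  3.217e+02]), 0.86)]
```

View pics/x2.png

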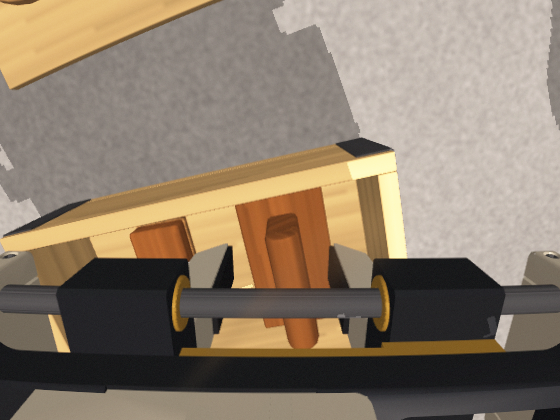

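View pics/x1.png

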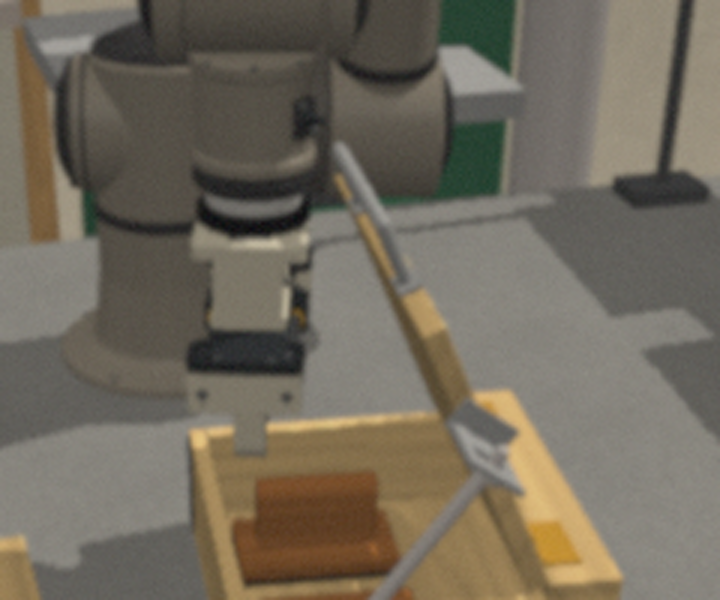

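Emit:
send_rows --series "0.1 0 0.26 -0.06 0; 0.1 0.7 0.26 -0.06 0; 0.1 1.4 0.26 -0.06 0; 0.1 1.9 0.26 -0.06 0; 0.1 1.9 0 0 0; 0.1 1.9 0 0 0; -1 1.9 0 0 0; -1 1.9 0 0 0"

```text
time: 39.78
tool_pos: [390.6, -28.1, 25.7]
tcp_rot: [-3.056, 1.57, -0.259]
contact_force: [-1.7, 0.6, 0.2]
grip_width: 35.1
```

Emit:
send_rows --series "-1 0 0 0 0; -1 0 0 0 0; -1 0 0 0 0; -1 0 0 0 0"

```text
time: 40.28
tool_pos: [390.0, -27.9, 25.4]
tcp_rot: [0.338, 1.57, 3.135]
contact_force: [-3.3, -0.5, 5.9]
grip_width: 24.0
```

```bash
python3 - <<'E'
from h import *
o=get_obs(); print(o["tool_pos"],o["contact_force"],o["grip_width"])
w=capture("wrist");c=capture("scene")
save(w,"y2",(180,120,400,380),2.5);save(c,"y1",(200,0,440,200),3)
for n in ("push_block","lid_handle","tab","rod_tip"): print(n,[(w2c(x["point"]).round(1),round(x["score"],2)) for x in place_of(c,n)[:1]])
E
```

```text
[389.9818777  -27.93343023  25.41824098] [-3.2939384  -0.5451174   5.87966096] 24.02347129942826
push_block [(array([-45.4,  53.1,  10.6]), 0.89)]
lid_handle [(array([-29.4,  -1.7, 325.9]), 0.61)]
tab [(array([  17.2, -165.2,  211.8]), 0.68)]
rod_tip [(array([  30.7, -161.9,  227. ]), 0.77)]
```

View pics/y2.png

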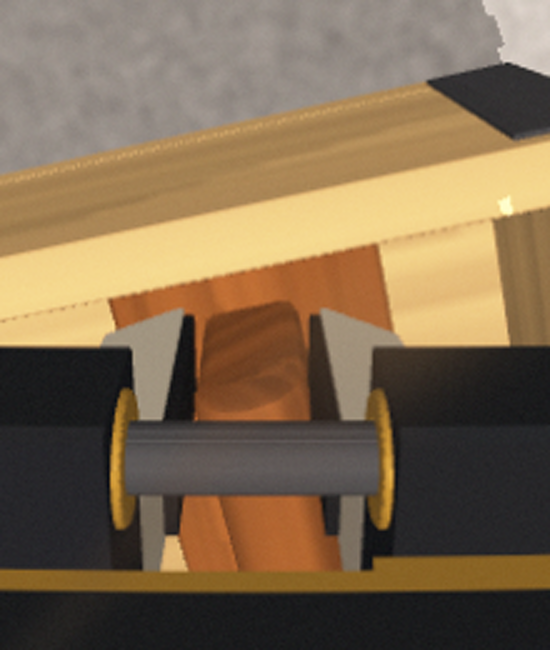

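View pics/y1.png

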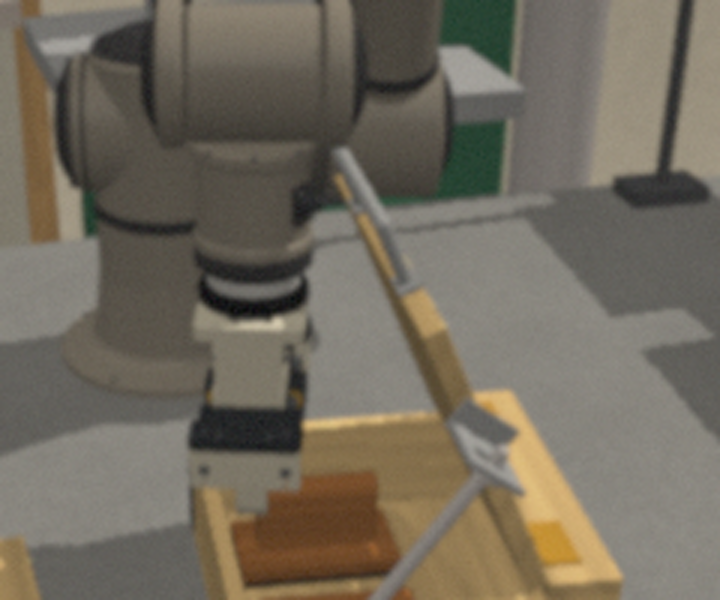

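Emit:
send_rows --series "-1 -0.03 0.13 -0.03 0; -1 -0.03 0.26 -0.06 0; -1 -0.2 0.26 -0.06 0; -1 -0.6 0.27 -0.06 0; -1 -1.1 0.27 -0.06 0; -1 -1.1 0.27 -0.06 0"

```text
time: 41.32
tool_pos: [390.3, -36.4, 59.6]
tcp_rot: [-3.073, 1.568, -0.276]
contact_force: [1.1, 0.5, -3.0]
grip_width: 23.8
```

```bash
python3 - <<'E'
from h import *
o=get_obs(); print(o["tool_pos"],o["contact_force"],o["grip_width"])
w=capture("wrist");c=capture("scene")
save(w,"z2",(180,120,400,380),2.5);save(c,"z1",(200,0,440,200),3)
for n in ("push_block","lid_handle","tab","rod_tip"): print(n,[(w2c(x["point"]).round(1),round(x["score"],2)) for x in place_of(c,n)[:1]])
E
```

```text
[390.34171321 -36.40155394  59.55334206] [ 1.0615636   0.4805975  -2.96259622] 23.77647493614659
push_block [(array([-59.5,  52.9,  42.6]), 0.62)]
lid_handle [(array([-29.9,  -1.8, 321. ]), 0.64)]
tab [(array([  15.8, -166.5,  212.4]), 0.77)]
rod_tip [(array([  32. , -163.9,  226.5]), 0.65)]
```

View pics/z1.png

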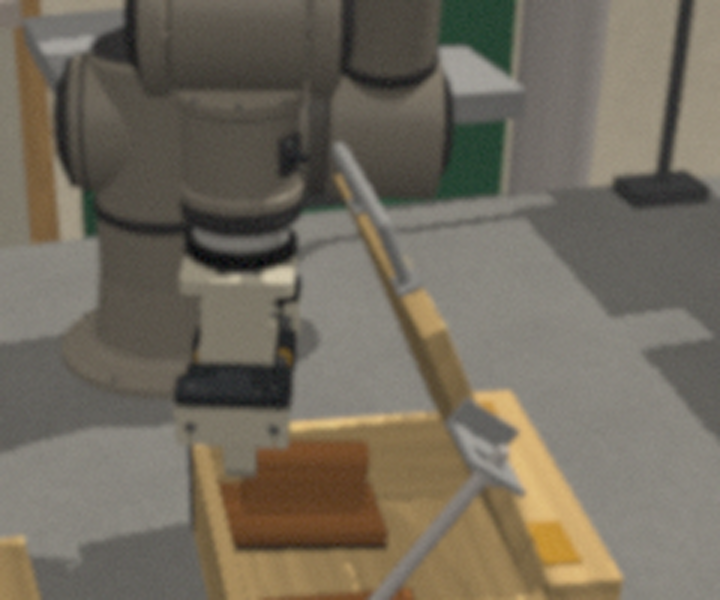

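View pics/z2.png

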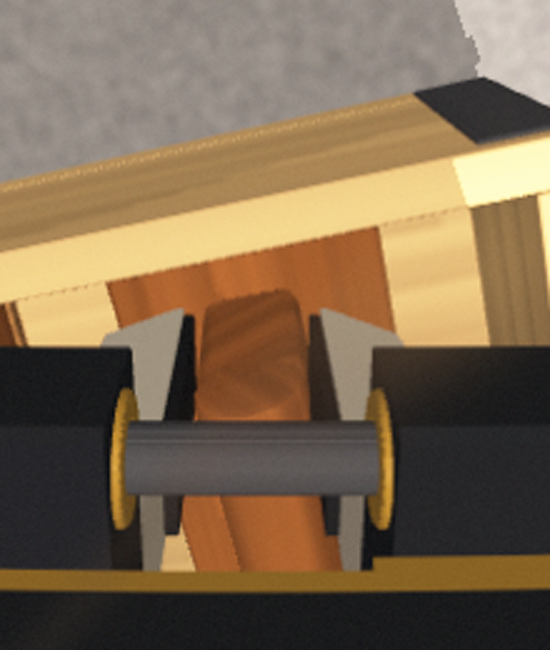

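Emit:
send_rows --series "-1 0 -0.08 0.02 0; -1 -0.4 -0.08 0.02 0; -1 -0.9 -0.08 0.02 0; -1 -1.5 -0.08 0.02 0; -1 -2.1 -0.08 0.02 0; -1 -2.6 -0.08 0.02 0; -1 -2.9 -0.08 0.02 0; -1 -2.9 -0.08 0.02 0"

```text
time: 42.62
tool_pos: [389.9, -33.7, 145.9]
tcp_rot: [-3.015, 1.569, -0.218]
contact_force: [-0.4, 0.1, -2.2]
grip_width: 23.5
```

```bash
python3 - <<'E'
from h import *
o=get_obs(); print(o["tool_pos"],o["contact_force"],o["grip_width"],o["joint_positions"].round(2))
w=capture("wrist");c=capture("scene")
save(c,"A1",(160,0,440,210),2.8)
for n in ("push_block","lid_handle","tab","rod_tip"): print(n,[(w2c(x["point"]).round(1),round(x["score"],2)) for x in place_of(c,n)[:1]])
print([(w2c(x["point"]).round(1),round(x["score"],2)) for x in place_of(w,"push_block")[:1]])
E
```

```text
[389.86659479 -33.74155731 145.92210107] [-0.43935501  0.08993505 -2.16468801] 23.488161481386303 [-0.28  0.14  1.93  0.    1.07 -3.08]
push_block [(array([-56.1,  53. , 130.1]), 0.57)]
lid_handle [(array([-29.3,  -1. , 323.6]), 0.97)]
tab [(array([  16.4, -166.4,  212.8]), 0.92)]
rod_tip [(array([  28.7, -163.3,  229.4]), 0.58)]
[(array([-53.1,  48.7, 127.3]), 0.62)]
```

View pics/A1.png

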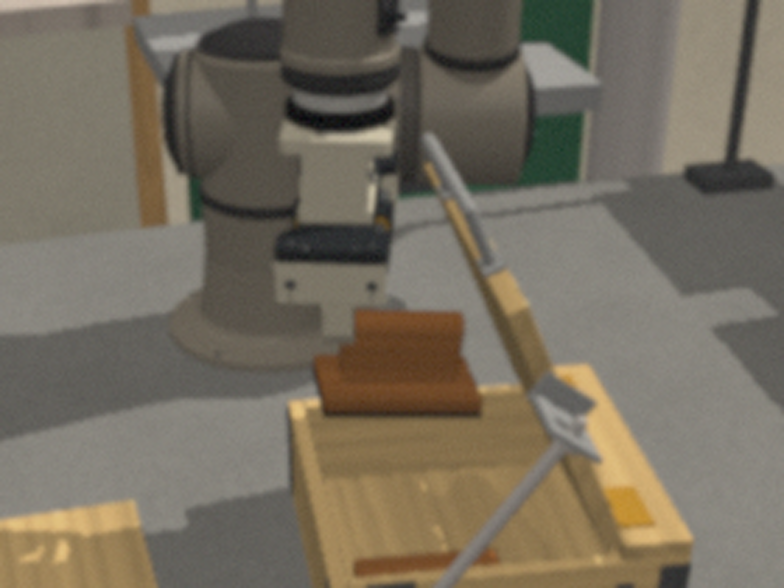

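Emit:
send_rows --series "-1 -0.2 0.3 0 2; -1 -0.2 1.2 -0.1 4; -1 -0.2 2.3 -0.2 6; -1 -0.2 3.6 -0.3 8; -1 -0.2 5 -0.5 10; -1 -0.2 6.4 -0.7 12; -1 -0.2 7.7 -0.9 14; -1 -0.2 8.8 -0.98 16"

```text
time: 43.98
tool_pos: [327.5, -293.5, 150.9]
tcp_rot: [0.613, 1.57, 2.007]
contact_force: [0.3, 0.1, -2.2]
grip_width: 23.8
```

Emit:
send_rows --series "-1 0 0 0 0.3; -1 0 0 0 0.3"

```text
time: 44.22
tool_pos: [327.8, -291.4, 150.9]
tcp_rot: [0.623, 1.569, 1.999]
contact_force: [0.2, -0.2, -3.1]
grip_width: 23.9
```

```bash
python3 - <<'E'
from h import *
o=get_obs(); print(o["tool_pos"],o["contact_force"],o["grip_width"],o["joint_positions"].round(2),o["time"])
R=Ro.from_euler('xyz',o["tcp_rot"]).as_matrix(); print(R.round(3))
c=capture("scene");t=capture("top")
save(c,"B1",(80,60,360,270),2.8);save(t,"B2",(280,180,460,360),3.3)
for k in (c,t):
  for n in ("push_block","disc","sheet"): print(n,[(np.round(x["point"],1),round(x["score"],2)) for x in place_of(k,n)[:1]])
# block mask top -> orientation
for k,nm in((c,'s'),(t,'t')):
    m=cut_out(k,"push_block")
    if m:
        m=m[0]["pixels"].astype(np.uint8); ct=max(cv2.findContours(m,0,2)[0],key=cv2.contourArea)
        print(nm,cv2.minAreaRect(np.array([onz(k,p[0],o["tool_pos"][2]-13.4+16)[:2] for p in ct],np.float32)))
E
```

```text
[ 327.76594992 -291.44775639  150.85013414] [ 0.15620754 -0.17864467 -3.11671381] 23.912303411293006 [-0.9   0.22  1.81  0.    1.11 -2.28] 44.225
[[-0.001 -0.981  0.194]
 [ 0.001  0.194  0.981]
 [-1.     0.001  0.001]]
push_block [(array([ 367.9, -294.3,  132.4]), 0.87)]
disc [(array([ 506.2, -288.5,    5.3]), 0.63)]
sheet [(array([ 432. , -292.3,   -0.9]), 0.82)]
push_block [(array([ 370.4, -293.5,  136.3]), 0.81)]
disc [(array([ 506.9, -289.8,    8.9]), 0.79)]
sheet [(array([ 429.7, -290.7,    3.3]), 0.67)]
s ((351.35748291015625, -292.8367919921875), (67.02025604248047, 240.9817352294922), 89.56360626220703)
t ((396.2969970703125, -290.18365478515625), (77.41310119628906, 70.60465240478516), 88.6482925415039)
```

View pics/B1.png

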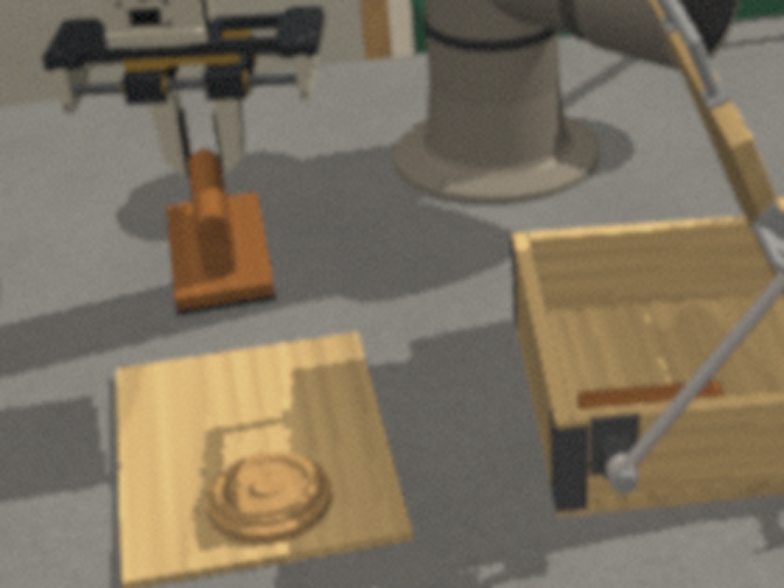

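View pics/B2.png

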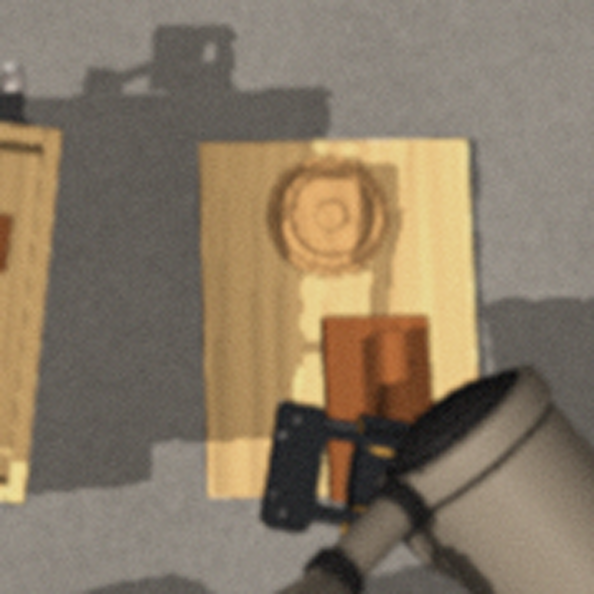

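Emit:
send_rows --series "-1 0.8 -0.1 0.05 0; -1 1.6 -0.1 0.05 0; -1 2.4 -0.1 0.05 0; -1 3.1 -0.1 0.05 0; -1 3.6 -0.1 0.05 0; -1 3.9 -0.1 0.05 0; -1 3.9 -0.1 0.05 0"

```text
time: 45.6
tool_pos: [331.1, -291.0, 34.0]
tcp_rot: [0.771, 1.57, 2.145]
contact_force: [0.7, 0.4, -2.3]
grip_width: 23.8
```

```bash
python3 - <<'E'
from h import *
o=get_obs(); print(o["tool_pos"],o["contact_force"])
c=capture("scene");w=capture("wrist")
save(c,"C1",(100,130,260,270),4.8);save(w,"C2")
print([(np.round(x["point"],1),round(x["score"],2)) for k in (c,w) for x in place_of(k,"push_block")[:1]])
E
```

```text
[ 331.14522209 -291.004836     33.96535627] [ 0.71411941  0.39899377 -2.3464536 ]
[(array([ 371.4, -293.4,   16.3]), 0.87), (array([ 372.8, -292. ,   14.4]), 0.55)]
```

View pics/C1.png

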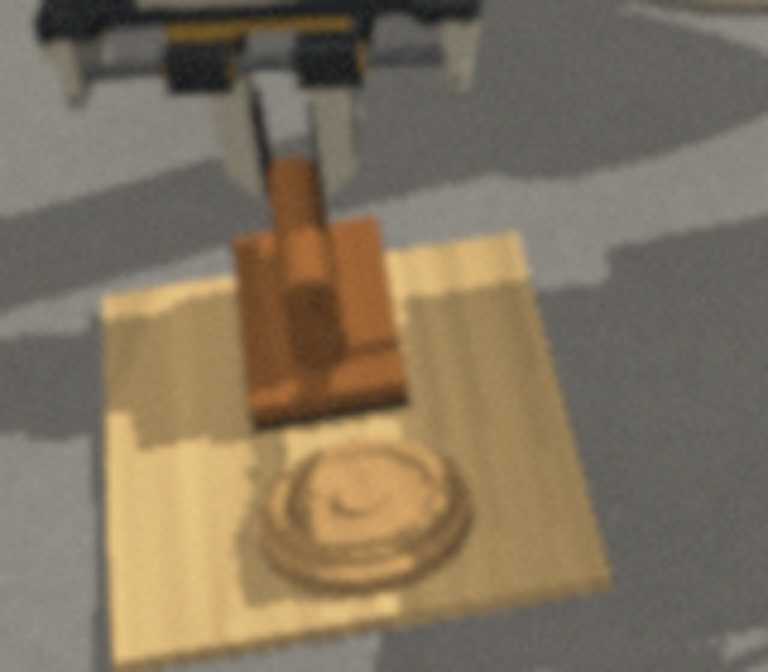

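Emit:
send_rows --series "-1 0.1 0 0 0; -1 0.18 0 0 0; -1 0.26 0 0 0; -1 0.26 0 0 0"

```text
time: 46.3
tool_pos: [331.3, -291.2, 26.3]
tcp_rot: [-0.077, 1.571, 1.298]
contact_force: [-0.5, -0.2, -0.8]
grip_width: 24.0
```

Emit:
send_rows --series "-1 0.04 0 0 0; -1 0.08 0 0 0; -1 0.08 0 0 0"

```text
time: 46.68
tool_pos: [331.3, -291.2, 24.0]
tcp_rot: [-0.112, 1.571, 1.263]
contact_force: [-0.6, 0.1, -1.1]
grip_width: 23.9
```

Emit:
send_rows --series "-1 0.04 0 0 0; -1 0.08 0 0 0; -1 0.08 0 0 0"

```text
time: 47.05
tool_pos: [331.3, -291.4, 22.4]
tcp_rot: [-2.542, 1.57, -1.167]
contact_force: [-3.5, 1.5, 9.6]
grip_width: 23.7
```

Contact: +9.6 N upward. I'll release, then rise.

Emit:
send_rows --series "-1 -0.02 0 0 0; 0.1 -0.02 0 0 0; 0.1 -0.02 0 0 0; 0.1 -0.02 0 0 0; 0.1 -0.02 0 0 0; 0.1 -0.02 0 0 0; 0.1 -0.6 0 0 0; 0.1 -1.2 0 0 0"

```text
time: 48.05
tool_pos: [331.1, -291.0, 57.9]
tcp_rot: [0.733, 1.57, 2.107]
contact_force: [1.1, 0.1, 0.6]
grip_width: 50.6
```

Emit:
send_rows --series "0.1 -1.2 0 0 0; 0.1 -2.5 0 0 0; 0.1 -3.5 0 0 0; 0.1 -3.5 0 0 0; 0.1 -3.5 0 0 0"

```text
time: 48.68
tool_pos: [330.9, -290.7, 161.9]
tcp_rot: [0.805, 1.57, 2.18]
contact_force: [0.5, 0.6, -0.3]
grip_width: 50.8
```

```bash
python3 - <<'E'
from chk import *
chk("D0")
c=capture("scene");t=capture("top")
for k in (c,t):
  for n in ("push_block","disc","sheet","batten","sanding_block"): print(n,[(np.round(x["point"],1),round(x["score"],2)) for x in place_of(k,n)[:1]])
save(c,"D1",(80,40,440,310),2.2);save(t,"D2",(140,130,460,370),2.4)
print(get_obs()["contact_force"],get_obs()["dq"].round(3))
E
```

```text
[ 0.46342994  0.63457123 -0.31909762] 50.80666797065455 48.675
[-357.06050801   78.19935531  212.69538299] lid est 0.28397484021461805
tab []
rod_tip [array([  33.3, -164.6,  226.3])]
rod_shoulder [array([  16.9, -166.4,  211.5])]
lid_handle [array([-30.4,   1.9, 324. ])]
lid from handle 1.1520778917626073
push_block [(array([ 378.9, -293.9,   11.7]), 0.66)]
disc [(array([ 505.6, -288.7,    6.3]), 0.68)]
sheet [(array([ 433.6, -294. ,   -2.5]), 0.65)]
batten [(array([ 720.9, -241. ,    1.8]), 0.61)]
sanding_block [(array([498.5,   8.4,  13.1]), 0.62)]
push_block [(array([ 377.4, -295.7,   13. ]), 0.7)]
disc [(array([ 506.7, -286.9,    4.5]), 0.78)]
sheet [(array([ 433.3, -294.8,    4. ]), 0.91)]
batten [(array([ 723.8, -239.5,   -2.1]), 0.73)]
sanding_block [(array([497.6,   7.7,   7.6]), 0.82)]
[-0.14110457 -0.11034524 -0.1218518 ] [ 0.002 -0.002  0.001  0.     0.     0.   ]
```

View pics/D1.png

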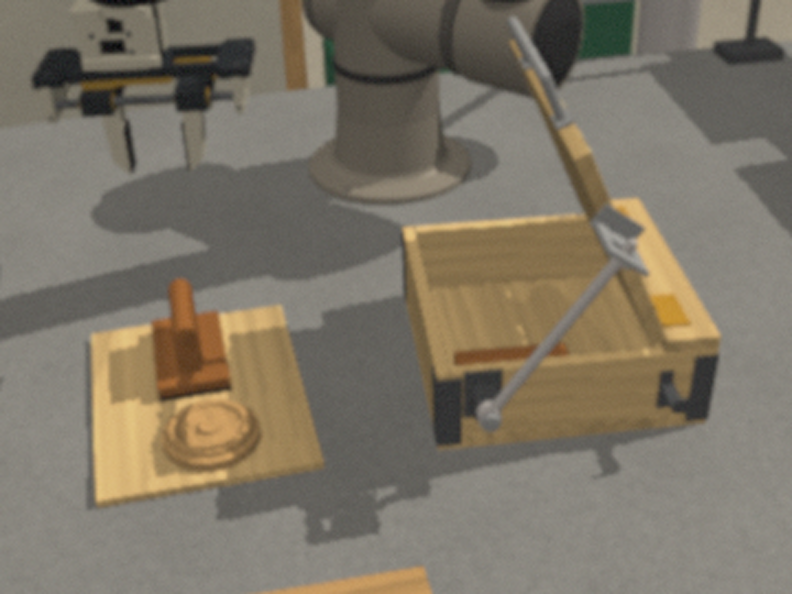

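View pics/D2.png

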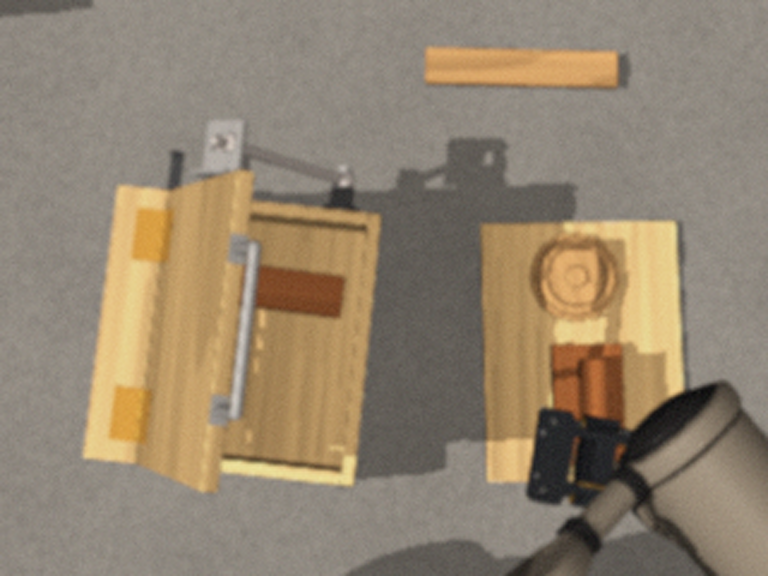

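```bash
python3 -c "
from plant import *
print(close_job())"
```

```text
the job is handed in; nothing more can be done
None
```

I handed the job in at about 49 s. The lid is propped on the rod, the push block is on the plywood sheet, and the arm has moved clear. No verdict was reported, so what follows rests on my own camera checks.

**What I did:**
- **Lid and rod:** I opened the lid by its handle to about 1.58 rad. I raised the rod in four grips to about 0.96 rad, then lowered the lid onto it. The hand felt about 12 N when I pressed further, and in the scene and top pictures the pin shows through the slot.
- **Push block:** I gripped the front of its handle, slid it about 8 mm forward to clear the lid, and lifted it out. I set it down at about sheet x -54 mm, y -2 mm, where I felt contact, and released it.

**Last checks:**
- The lid reads about 1.15 rad from its handle position.
- The push block's sole is at about 12 mm by the network (good to about 4 mm); the sheet's top is at 9 mm. I judged it level only by eye.
- The sanding block is still in the chest.
- The disc and batten are within about 4 mm of where they started.
- The hand touches nothing, with contact force near zero.

**What failed or disagreed:**
- **TCP reading:** the pictures put the visible fingertips about 32 mm behind the reported TCP. My first grip closed above the lid handle because of this, and I corrected for it afterwards.
- **Rod slip:** the rod slipped in the first two grips (0.66 rad instead of 0.82 rad, then about 0.78 rad instead of 0.82 rad), so I took hold again deeper and further out.
- **Tab not found:** in the last scene picture the network did not find the tab. The pin's fit there rests on the earlier readings and the pictures.

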